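# Sieve worn mill balls out of a jar mill charge

## Robot

A 6-joint arm with a two-finger parallel gripper is mounted at the origin on the work surface; the furniture and walls round the work are solid. World frame = base frame: x ahead of the robot, y to its left, z up, the work surface at z = 0. Lengths are in m, angles in rad, forces in N, time in s.
With the tool pointing down it reaches from about 0.15 to 0.775 m from the base axis. Payload 6.1 kg.
Tool frame: the origin (TCP) lies at the very end of the fingers, on their centre line; the grasp point (between the pads) lies 19 mm behind it; z points along the fingers, y is the direction in which the jaws open and shut (so a half turn about z gives the same grasp; the last joint's range is limited). The gripper opens to 85 mm and grips with 20 to 120 N. Pads are 22 mm wide; open, the fingers measure 114 mm over their backs; the gripper's body (76 mm by 85 mm) begins 54 mm behind the grasp point. The pads swing forward as they close: fully open they stand 13 mm farther back than shut.
Start: joints at [1.187, 0.126, -0.04, 1.405, 0, 1.571], TCP at [0.197, 0.487, 0.231] pointing down, gripper open.
Joint ranges: [-2.72, 2.72], [-0.95, 1.95], [-1.27, 1.35], [-1.78, 2.02], [-1.46, 1.47], [-3.14, 3.14]. Speed limits (rad/s): [2.39, 2.39, 3.01, 3.14, 3.14, 3.14].

## Interface

Orientations are given as a unit quaternion [x, y, z, w].
In Python, from plant import bot, viewer gives the robot as it stands. The module is installed in compiled form; this text tells all that it offers.
- The arm moves only by the tool servo_tool, never from a script. Its argument "targets" is a list of rows, each a list of 6 numbers: the shift along the tool's x, y, z in mm, then the turn, a rotation vector about the tool's x, y, z in degrees. In form: [[dx, dy, dz, wx, wy, wz], ...]. A call has 1 to 20 rows; each row shifts and turns the pose as measured when the row begins, along the tool's axes as they then stand; what a row does not reach is not made up. A row lasts 1/10 s, in which the tool goes at most 50 mm and 8.59 degrees, less where a joint would pass 70% of its speed; a pose out of reach is approached as far as the arm can. A call is refused whole if a number of a shift passes 50 or a number of a turn 8.59, either way. A call with a gripper value outside its range is refused whole. "claw" is the opening, from 0 (shut) to 1 (fully open), set as the call begins (left out, the last holds). The fingers move at their own pace and stop on an object; "newtons" is the grip in N (left out, the last holds). Time passes only in rows, so rows that do not move let the fingers close. It gives the time, the measured TCP pose, the force and the opening at its end, in the units of the state.
- bot.get_state(): the state, without advancing time (a new reading comes with each control period).
- viewer.grab_frame(name): name is "scene" or "top" or "wrist"; returns (picture, depth): 384x512x3 uint8, red, green, blue; 384x512 float32, m along the optical axis (not along the pixel's ray), 0 where there is no reading.
- viewer.camera_model(name): a dict with "fx", "fy", "cx", "cy" (pixels), "cam_to_world" (4x4, takes a point from camera to world coordinates). Camera axes: x right, y up, looking along -z (the intrinsics and any distortion apply to the point x, -y, -z); pixel columns grow to the right and rows downward; lengths in m; the calibration is good to about 2 mm. A picture is of the moment at which its call begins: read the wrist's pose just before it. camera_model takes no time and is no camera call; for the wrist camera it gives the pose at the moment of the call.
- bot.job_done(): hands the job in, once; it reports no verdict.
The state is a dict: "time": time; "joint_pos": joint angles; "joint_velocities": joint speeds; "joint_efforts": joint torques, N m; "position": TCP position; "tcp_rot": TCP orientation; "force": force on the tool from outside, world axes, zero at the start; "ft_torque": the same for the moment, N m; "gripper_width": finger opening in m.
Only numpy, scipy, OpenCV 4.12 (cv2) and the standard library are available. Lean on these libraries where they do the work, as an engineer would, in place of code of your own. Each camera call takes 0.05 s, during which the arm holds its last target.

## Task

The steel bar sieve with the leaning handle holds a charge of white mill balls, worn small ones mixed with good large ones. Over the stainless tray, tilt the sieve towards its closed end until every small ball has dropped through the slots into the tray, while the large ones stay in the sieve; then tip all the large balls over its pouring lip into the open mill jar, letting no ball fall far enough to chip, and stand the empty sieve upright on the bench again, clear of tray and jar. Move the balls only with the sieve and leave everything else where it stands.

Things in the scene. Friction and masses are not known exactly. Their poses are not given: they have to be found in the camera images.
- sieve: loose stainless bar sieve, about 0.4 kg, 140 wide (x) x 190 long (y) x 138 high with its handle; origin at the centre of its underside, z up; stands level on four short feet (x +-65; y -45 and +80). Upright closed end at y +92, sides 68 high, pouring lip at the -y end. Balls lie in the trough by the lip and stay there while it is level
- sieve_grip (a point): middle of the sieve's black handle grip, 124 above the underside at y 0; axes as the sieve's. The grip is a flat bar along the sieve's x, 100 long, 12 thick, 28 high; its flat faces lean 20 degrees from upright, the top towards the closed end (+y). Take it across its 12 mm thickness
- sieve_slots (a point): middle of the slotted part (y +45, 34 above the underside): from y -5 to the closed wall five round rods 4 thick run along y, 28 apart, open below. Small balls start to roll from the trough to the slots at some 8 to 12 degrees of tilt (closed end down), are all through by about 20
- sieve_lip (a point): middle of the pouring edge (y -98, 45 above the underside), 128 wide. The lip rises 28 degrees from the trough's bottom (y -60, 25 high); the blank sheet rises 7 degrees from there to the rods (y -8, 31 high). Large balls by the closed wall roll back to the trough at 3 to 12 degrees (lip end down), over the lip beyond 28 to 33
- large_ball_0: large white porcelain ball, diameter 40, 80 g, stays on the rods; origin at its centre
- large_ball_1: large white porcelain ball, diameter 40, 80 g, stays on the rods; origin at its centre
- large_ball_2: large white porcelain ball, diameter 40, 80 g, stays on the rods; origin at its centre
- small_ball_0: small white porcelain ball, diameter 22, 13 g, falls between the rods; origin at its centre
- small_ball_1: small white porcelain ball, diameter 22, 13 g, falls between the rods; origin at its centre
- small_ball_2: small white porcelain ball, diameter 22, 13 g, falls between the rods; origin at its centre
- small_ball_3: small white porcelain ball, diameter 22, 13 g, falls between the rods; origin at its centre
- tray: shallow stainless tray, fixed, 268 (its x) x 173 (its y) outside, rim 20 high; origin at the middle of its floor, which is about 1 above the bench
- mill_jar: open white porcelain jar, fixed, outside diameter 142, 100 high, mouth 124 wide, inner floor 10 above the bench; origin at the centre of its underside
- slide_box: bystander: small green box, 65 x 85 x 30; origin under its centre
Things that resemble listed ones, but are neither listed nor needed, are in the scene too. What is shaped like the large_ball_2 but orange is not meant.

How it is judged:
By the outcome, as a careful person would: the job done as asked, in the order asked, and still so for the second after the job is handed in, with the robot touching nothing.
It also fails if it takes over 64 s, if anything falls off the work surface, if the arm or the gripper's body presses on something with over 40 N, if the wrist force passes 120 N, or if a joint passes its speed limit or range.

## Working session

There is one attempt and no reset: what is moved stays moved. The work goes in short steps, Python scripts to look and compute and a tool call to move; the robot and the scene stay as the last step left them, time stands still between calls to the robot, and variables do not carry over. Pictures are saved under pics/ and viewed, and the job is handed in when it is done.

Besides the shell and the picture viewer there is one more tool, called after ">>>" as name(argument=value, ...), one argument or row to a line, values as JSON. servo_tool: Moves the arm, as the interface text tells. Its arguments: {"type":"object","properties":{"targets":{"type":"array"},"claw":{"type":"number"},"newtons":{"type":"number"}},"required":["targets"]}

```bash
mkdir -p pics; cat > h.py <<'E'
import numpy as np, cv2
from plant import bot, viewer
def snap(name, fn):
    cm=viewer.camera_model(name); im,d=viewer.grab_frame(name)
    np.savez('pics/'+fn+'.npz',im=im,d=d,**{k:np.array(cm[k]) for k in ('fx','fy','cx','cy','cam_to_world')})
    cv2.imwrite('pics/'+fn+'.png',im[:,:,::-1]); return im,d,cm
def load(fn):
    z=np.load('pics/'+fn+'.npz'); return z['im'],z['d'],{k:z[k] for k in ('fx','fy','cx','cy','cam_to_world')}
def pts(d,cm):
    v,u=np.mgrid[:d.shape[0],:d.shape[1]]
    x=(u-cm['cx'])/cm['fx']*d; y=-(v-cm['cy'])/cm['fy']*d
    P=np.stack([x,y,-d,np.ones_like(d)],-1)@np.array(cm['cam_to_world']).T
    return P[...,:3]
def ray(u,v,cm,z):
    T=np.array(cm['cam_to_world']); r=T[:3,:3]@np.array([(u-cm['cx'])/cm['fx'],-(v-cm['cy'])/cm['fy'],-1]); o=T[:3,3]
    return o+r*(z-o[2])/r[2]
E
python3 - <<'E'
from h import *
s=bot.get_state(); print(s)
for n in ('scene','top','wrist'):
    im,d,cm=snap(n,n+'0'); print(n,cm, (d>0).mean())
E
```

```text
{'time': 0.0, 'joint_pos': array([ 1.18699138e+00,  1.26389329e-01, -4.05931240e-02,  1.40539685e+00,
        2.05581450e-05,  1.57079174e+00]), 'joint_velocities': array([ 4.70319788e-04, -1.36339965e-03, -7.13096989e-05,  1.44410132e-03,
       -2.04119906e-04,  7.53429555e-04]), 'joint_efforts': array([ 4.08495243e-04, -4.35915506e+01,  3.52921486e+01,  1.71997998e-02,
        8.42756640e-05, -7.44399049e-07]), 'position': array([0.19643174, 0.48643638, 0.23053039]), 'tcp_rot': array([ 1.90724482e-01,  9.81643288e-01, -7.74996465e-04, -1.61049839e-04]), 'force': array([-0.52030504, -0.11032474,  0.36390155]), 'ft_torque': array([-0.01133047,  0.00491124, -0.00698179]), 'gripper_width': 0.08536369418818268}
scene {'fx': 390.7384082249379, 'fy': 390.7384082249379, 'cx': 254.3265097377227, 'cy': 191.65526435418877, 'cam_to_world': array([[-0.72324831,  0.50223472, -0.47399596,  0.12016309],
       [-0.69033374, -0.54441944,  0.47649429,  0.37120306],
       [-0.01874064,  0.67183909,  0.74046001,  0.72879828],
       [ 0.        ,  0.        ,  0.        ,  1.        ]])} 0.9956868489583334
top {'fx': 470.3731598853119, 'fy': 470.3731598853119, 'cx': 257.9903677346165, 'cy': 182.3364018399857, 'cam_to_world': array([[-0.007071  ,  0.983144  , -0.18269612,  0.34292844],
       [-0.99974777, -0.00305573,  0.02225003, -0.02188897],
       [ 0.02131672,  0.18280737,  0.98291763,  0.94473542],
       [ 0.        ,  0.        ,  0.        ,  1.        ]])} 0.9957733154296875
wrist {'fx': 332.74505812282956, 'fy': 332.74505812282956, 'cx': 253.37497530509677, 'cy': 191.41162572276477, 'cam_to_world': array([[ 0.37483403, -0.88208795, -0.28534243,  0.12207554],
       [ 0.92709028,  0.35605718,  0.11716182,  0.51522235],
       [-0.0017488 , -0.30845443,  0.95123751,  0.37458133],
       [ 0.        ,  0.        ,  0.        ,  1.        ]])} 0.9962565104166666
```

View pics/scene0.png

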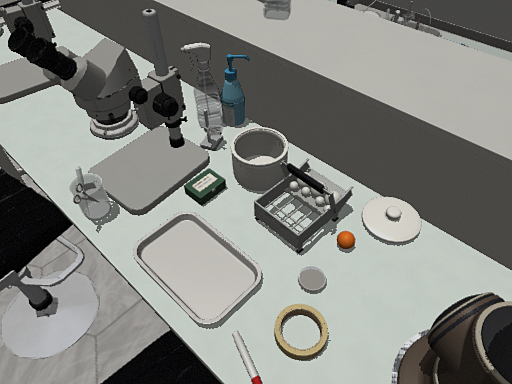

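View pics/top0.png

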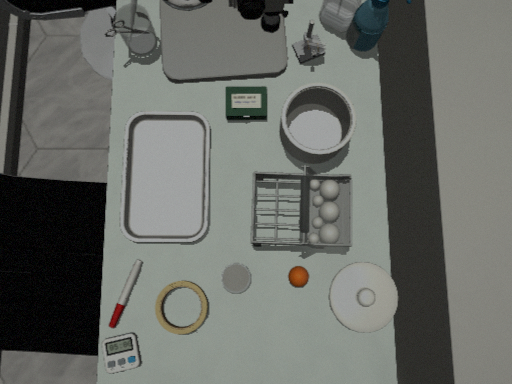

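View pics/wrist0.png

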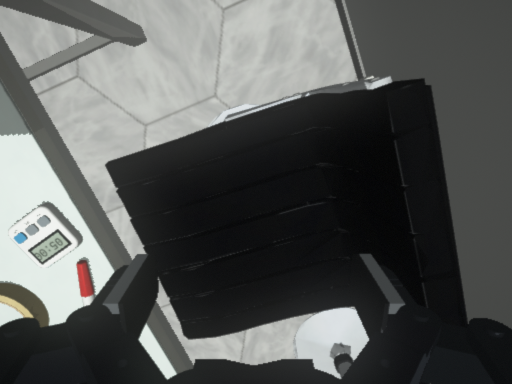

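```bash
python3 - <<'E'
from h import *
im,d,cm=load('top0'); P=pts(d,cm)
def show(n,us):
    for u,v in us: print(n,(u,v),P[v,u].round(4))
show('bench',[(230,250),(330,270)])
c=im[160:260,235:365]; cv2.imwrite('pics/crop1.png',cv2.resize(c,None,fx=6,fy=6,interpolation=cv2.INTER_CUBIC)[:,:,::-1])
# jar rim
Z=P[...,2]
def comp(m,box):
    k=np.zeros_like(m);u0,u1,v0,v1=box;k[v0:v1,u0:u1]=1;return m&k.astype(bool)
m=comp((Z>0.09)&(Z<0.115),(270,365,75,170)); q=P[m]; print('jar',m.sum(),q.min(0),q.max(0))
(cx,cy),r=cv2.minEnclosingCircle(q[:,:2].astype(np.float32)); print(cx,cy,r)
m=comp((Z>0.012)&(Z<0.03),(105,222,100,255)); q=P[m]; print('tray',m.sum(),cv2.minAreaRect(q[:,:2].astype(np.float32)),np.median(q[:,2]))
m=comp((Z>0.055)&(Z<0.085),(235,365,160,260)); q=P[m]; print('sieve rim',m.sum(),cv2.minAreaRect(q[:,:2].astype(np.float32)),q.min(0),q.max(0))
m=comp((Z>0.1)&(Z<0.16),(235,365,160,260)); q=P[m]; print('grip',m.sum(),cv2.minAreaRect(q[:,:2].astype(np.float32)),q.min(0),q.max(0),q.mean(0))
m=comp((Z>0.02)&(Z<0.04),(215,275,75,130)); q=P[m]; print('box',m.sum(),cv2.minAreaRect(q[:,:2].astype(np.float32)))
m=comp((Z>0.02),(160,290,0,90)); q=P[m]; print('scope base',q.min(0),q.max(0))
E
```

```text
bench (230, 250) [0.3819 0.0133 0.0004]
bench (330, 270) [ 3.414e-01 -1.847e-01  3.000e-04]
jar 1258 [ 0.52182539 -0.22485054  0.09008358] [ 0.69356263 -0.08494338  0.1130153 ]
0.6069817543029785 -0.1509411633014679 0.08743084222078323
tray 2205 ((0.5310617089271545, 0.1434243768453598), (0.17304092645645142, 0.2679074704647064), 89.52899169921875) 0.020016454752516455
sieve rim 1494 ((0.45428574085235596, -0.12185408174991608), (0.18708769977092743, 0.13948993384838104), 87.58538818359375) [ 0.38381335 -0.21808747  0.05501663] [ 0.52569791 -0.02613517  0.08462933]
grip 642 ((0.4556092917919159, -0.1248183324933052), (0.025505024939775467, 0.1393810510635376), 87.82315063476562) [ 0.3856313  -0.14010204  0.10017199] [ 0.5254431  -0.11049276  0.1417053 ] [ 0.45518157 -0.12062477  0.13236173]
box 1315 ((0.6957180500030518, -0.008138418197631836), (0.09513384848833084, 0.10427457839250565), 1.4350707530975342)
scope base [ 0.34292844 -0.10576928  0.02000217] [0.91255552 0.1637921  0.94473542]
```

```bash
python3 - <<'E'
from h import *
im,d,cm=load('scene0')
c=im[150:260,240:360]; cv2.imwrite('pics/crop2.png',cv2.resize(c,None,fx=5,fy=5,interpolation=cv2.INTER_CUBIC)[:,:,::-1])
E
```

```text
(no output)
```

View pics/crop1.png

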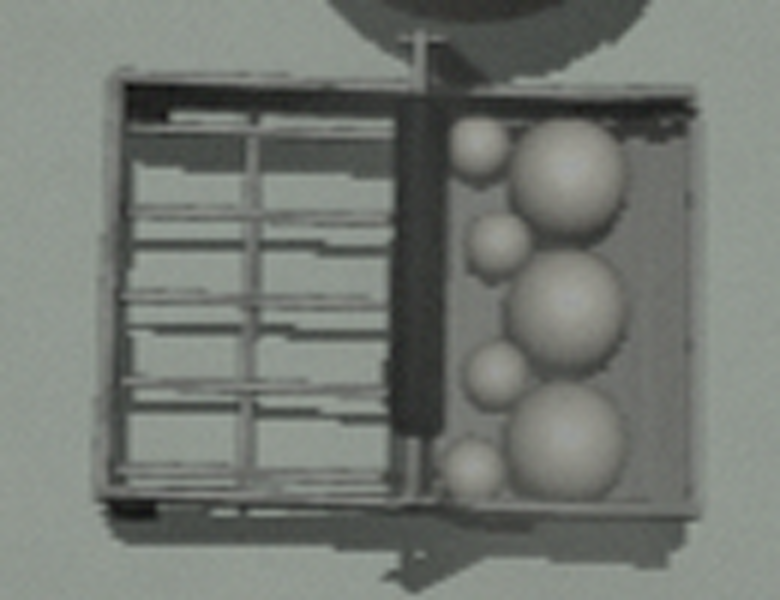

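View pics/crop2.png

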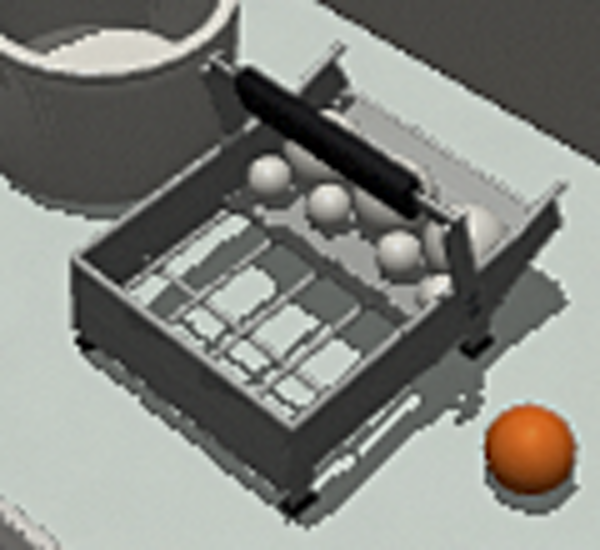

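```bash
python3 - <<'E'
from h import *
from scipy.optimize import least_squares
for n,boxj,boxs in (('top0',(270,365,75,170),(235,365,160,260)),('scene0',(225,300,120,200),(250,355,150,250))):
    im,d,cm=load(n); P=pts(d,cm); Z=P[...,2]
    def comp(m,b):
        k=np.zeros(m.shape,bool);k[b[2]:b[3],b[0]:b[1]]=1;return m&k
    q=P[comp((Z>0.096)&(Z<0.106)&(P[...,0]>.5),boxj)]
    f=least_squares(lambda p:np.hypot(q[:,0]-p[0],q[:,1]-p[1])-p[2],[.607,-.15,.066],loss='soft_l1',f_scale=.004)
    print(n,'jar',f.x,len(q),np.median(q[:,2]))
    g=comp((im.max(2)<60)&(Z>0.10)&(Z<0.15),boxs); q=P[g]
    print('grip',len(q),q.min(0).round(4),q.max(0).round(4),q.mean(0).round(4))
    top=q[q[:,2]>q[:,2].max()-.005]; print('top edge',top.mean(0),cv2.minAreaRect(q[:,:2].astype(np.float32)))
    c=q-q.mean(0); u,s,vt=np.linalg.svd(c,full_matrices=False); print('axis',vt[0],'norm',vt[2])
im,d,cm=load('top0'); P=pts(d,cm); Z=P[...,2]
hs=cv2.cvtColor(im,cv2.COLOR_RGB2HSV); o=(hs[...,1]>150)&(hs[...,0]<20); o[:265]=0;o[290:]=0;o[:,280:]&=True;o[:,:285]=0
q=P[o];print('orange',q.min(0),q.max(0))
# sieve rim: closed wall top
k=np.zeros(Z.shape,bool);k[160:260,235:365]=1
m=k&(Z>.06)&(Z<.076)
q=P[m]; w=q[q[:,1]>-.04]; print('wall',len(w),np.polyfit(w[:,0],w[:,1],1),w.mean(0), w[:,1].max())
for sx in (0,1):
    s=q[(q[:,0]>.51) if sx else (q[:,0]<.40)]; s=s[(s[:,1]<-.04)&(s[:,1]>-.2)]; print('side',len(s),np.polyfit(s[:,1],s[:,0],1),s.mean(0))
E
```

```text
top0 jar [ 0.62283206 -0.15421237  0.0659189 ] 1073 0.09989479480181274
grip 445 [ 0.3856 -0.1401  0.1011] [ 0.5238 -0.1116  0.1417] [ 0.4554 -0.1209  0.1335]
top edge [ 0.45185811 -0.11839391  0.13825288] ((0.4551355242729187, -0.1234905943274498), (0.024301817640662193, 0.13811874389648438), 86.20384216308594)
axis [-0.99651631  0.06622038  0.05069629] norm [ 0.0268819   0.83048657 -0.55638964]
scene0 jar [ 0.62107897 -0.15394319  0.06646559] 479 0.09880047836277983
grip 388 [ 0.3841 -0.1373  0.1002] [ 0.5237 -0.1101  0.1394] [ 0.451  -0.1173  0.1272]
top edge [ 0.45261269 -0.11681471  0.13638375] ((0.45401105284690857, -0.12274753302335739), (0.02318742871284485, 0.1394750475883484), 87.46179962158203)
axis [-9.99281621e-01  3.78977231e-02 -6.92135408e-05] norm [ 0.03670065  0.96725861 -0.25112517]
orange [ 0.31179386 -0.13551071  0.02312727] [ 0.34949592 -0.02188897  0.94473542]
wall 184 [-0.03378202 -0.01566235] [ 0.45637883 -0.03107975  0.07003734] -0.02613516600195597
side 197 [0.03504417 0.39487784] [ 0.39073274 -0.11828218  0.06980231]
side 215 [0.04236155 0.52602634] [ 0.52097679 -0.11920109  0.06927238]
```

```bash
cat > pl.py <<'E'
from h import *
from scipy.spatial.transform import Rotation as R, Slerp
A=np.radians(20)
M=np.array([[-1,0,0],[0,np.cos(A),-np.sin(A)],[0,-np.sin(A),-np.cos(A)]]).T  # cols = tool x,y,z in sieve
def toolR(psi,th): return R.from_euler('z',psi,degrees=True)*R.from_euler('x',-th,degrees=True)*R.from_matrix(M)
def cur():
    s=bot.get_state(); Rt=R.from_quat(s['tcp_rot']); p=np.array(s['position']); G=p-0.019*Rt.as_matrix()[:,2]
    S=(Rt*R.from_matrix(M).inv()).as_euler('zyx',degrees=True)
    return s,Rt,p,G,S
def plan(G,psi,th,n,back=0,keepR=False,show=True):
    """targets: grip point G world m, sieve yaw, tilt; n rows, smooth trapezoid"""
    s,Rt,p,G0,S=cur()
    print('t %.2f G0 %s yaw/y/tilt %.1f %.1f %.1f  F %s w %.4f'%(s['time'],G0.round(4),S[0],S[1],-S[2],np.round(s['force'],1),s['gripper_width']), 'q',np.round(s['joint_pos'],2))
    if G is None: return
    Rg=Rt if keepR else toolR(psi,th); Gt=np.array(G)-back*Rg.as_matrix()[:,2]
    k=min(4,n/3); w=np.minimum(1,np.minimum((np.arange(n)+1)/k,(n-np.arange(n))/k)); f=np.cumsum(w)/w.sum(); f=np.r_[0,f]
    sl=Slerp([0,1],R.concatenate([Rt,Rg]))
    pos=lambda a: (G0+(Gt-G0)*a)+0.019*sl(a).as_matrix()[:,2]
    rows=[]; pc,Rc=p.copy(),Rt
    for i in range(n):
        a=f[i+1]; 
        dx=Rc.inv().apply(pos(a)-pc)*1e3; dw=(Rc.inv()*sl(a)).as_rotvec(degrees=True)
        dx=np.round(dx,0 if abs(dx).max()>8 else 1); dw=np.round(dw,1)
        rows.append([float(x)+0 for x in np.r_[dx,dw]]); pc=pc+Rc.apply(dx/1e3); Rc=Rc*R.from_rotvec(dw,degrees=True)
    print('['+','.join('['+','.join('%g'%x for x in r)+']' for r in rows)+']')
E
python3 - <<'E'
from pl import *
plan((.455,-.1225,.124),-2.1,0,20,back=.09)
E
```

```text
t 0.15 G0 [0.1965 0.4865 0.2497] yaw/y/tilt -20.8 -7.3 -18.6  F [0.7 0.4 0.1] w 0.0853 q [ 1.19  0.13 -0.04  1.41 -0.    1.57]
[[-6.7,-6.6,0.6,0.3,-0.1,-0.3],[-13,-13,1,0.6,-0.1,-0.6],[-20,-20,3,0.8,-0.1,-0.8],[-27,-27,3,1.2,-0.2,-1.2],[-25,-27,4,1.2,-0.2,-1.2],[-25,-28,5,1.1,-0.2,-1.1],[-25,-28,5,1.2,-0.2,-1.2],[-24,-29,6,1.1,-0.2,-1.1],[-23,-29,6,1.2,-0.2,-1.2],[-22,-29,8,1.2,-0.2,-1.1],[-23,-30,8,1.1,-0.2,-1.2],[-21,-29,8,1.2,-0.2,-1.2],[-21,-30,10,1.2,-0.3,-1.1],[-20,-31,10,1.1,-0.2,-1.2],[-20,-30,10,1.2,-0.2,-1.1],[-18,-31,12,1.1,-0.2,-1.2],[-19,-30,12,1.2,-0.2,-1.1],[-13,-24,9,0.9,-0.1,-0.9],[-8,-15,7,0.5,-0.1,-0.6],[-4.6,-7.8,3,0.3,-0.1,-0.3]]
```

>>> servo_tool(
  targets=[
    [-7, -7, 1, 0.3, -0.1, -0.3],
    [-13, -13, 1, 0.6, -0.1, -0.6],
    [-20, -20, 3, 0.8, -0.1, -0.8],
    [-27, -27, 3, 1.2, -0.2, -1.2],
    [-25, -27, 4, 1.2, -0.2, -1.2],
    [-25, -28, 5, 1.1, -0.2, -1.1],
    [-25, -28, 5, 1.2, -0.2, -1.2],
    [-24, -29, 6, 1.1, -0.2, -1.1],
    [-23, -29, 6, 1.2, -0.2, -1.2],
    [-22, -29, 8, 1.2, -0.2, -1.1],
    [-23, -30, 8, 1.1, -0.2, -1.2],
    [-21, -29, 8, 1.2, -0.2, -1.2],
    [-21, -30, 10, 1.2, -0.3, -1.1],
    [-20, -31, 10, 1.1, -0.2, -1.2],
    [-20, -30, 10, 1.2, -0.2, -1.1],
    [-18, -31, 12, 1.1, -0.2, -1.2],
    [-19, -30, 12, 1.2, -0.2, -1.1],
    [-13, -24, 9, 0.9, -0.1, -0.9],
    [-8, -15, 7, 0.5, -0.1, -0.6],
    [-5, -8, 3, 0.3, -0.1, -0.3],
  ],
  claw=1,
  newtons=90,
)

```text
time: 2.15
position: [0.4643, -0.1303, 0.1903]
tcp_rot: [0.007, 0.983, -0.184, -0.008]
force: [0.2, 0.7, -0.1]
gripper_width: 0.0854
```

```bash
python3 - <<'E'
from pl import *
plan((.455,-.1225,.124),-2.1,0,8,back=.065)
snap('wrist','w1')
E
```

```text
t 2.15 G0 [ 0.4647 -0.1234  0.208 ] yaw/y/tilt -1.0 0.8 1.3  F [ 0.2  0.7 -0.1] w 0.0854 q [-0.05  0.03 -0.28  1.26 -0.37 -0.03]
[[0.5,1.8,0.8,-0.1,0,0.1],[1.1,3.6,1.6,-0.1,-0.1,0.1],[1.4,4.9,2.1,-0.2,0,0.2],[1.5,4.8,2.1,-0.2,-0.1,0.3],[1.5,4.8,2.2,-0.2,0,0.2],[1.5,4.7,2.1,-0.2,-0.1,0.2],[1.1,3.6,1.7,-0.2,0,0.1],[0.6,1.8,0.8,-0.1,-0.1,0.1]]
```

View pics/w1.png

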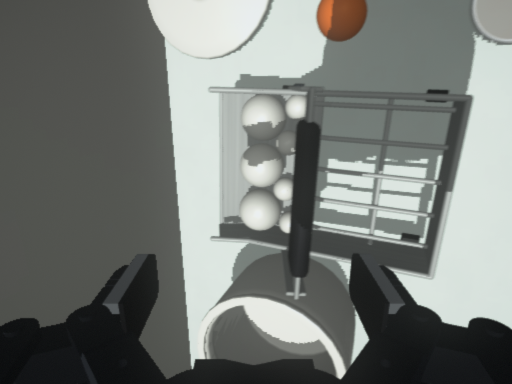

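```bash
python3 - <<'E'
from h import *
im,d,cm=load('w1'); P=pts(d,cm); Z=P[...,2]
k=np.zeros(Z.shape,bool);k[110:285,285:325]=1
g=k&(im.max(2)<60)&(Z>.1)&(Z<.15); q=P[g]; print(len(q),q.min(0),q.max(0),q.mean(0)); 
t=q[q[:,2]>.133]; print(np.polyfit(t[:,0],t[:,1],1), t.mean(0))
k=np.zeros(Z.shape,bool);k[80:285,205:475]=1
q=P[k&(Z>.063)&(Z<.075)]
w=q[q[:,1]>-.045]; print('wall',np.polyfit(w[:,0],w[:,1],1),w.mean(0),w[:,0].min(),w[:,0].max(),w[:,1].max(),w[:,1].min())
E
```

```text
3255 [ 0.40428047 -0.13746228  0.1007938 ] [ 0.52065985 -0.11231044  0.14108743] [ 0.44978982 -0.12048899  0.13655087]
[-0.04031262 -0.10119534] [ 0.45003582 -0.11933746  0.13810706]
wall [-0.02853852 -0.02046687] [ 0.44991524 -0.03330678  0.0709296 ] 0.3904415788179671 0.5254780210808474 -0.027493862507127827 -0.04498989090334743
```

>>> servo_tool(
  targets=[
    [1, 3, 1, -0.1, 0, 0.1],
    [2, 5, 2, -0.2, -0.1, 0.2],
    [2, 6, 2, -0.3, -0.1, 0.3],
    [2, 6, 2, -0.3, -0.1, 0.3],
    [2, 5, 2, -0.2, 0, 0.2],
    [1, 3, 2, -0.2, 0, 0.1],
    [0, 0, 0, 0, 0, 0],
  ],
)

```text
time: 2.9
position: [0.4526, -0.1031, 0.1683]
tcp_rot: [0.016, 0.985, -0.172, -0.004]
force: [0.3, -0.0, 0.8]
gripper_width: 0.0857
```

```bash
python3 - <<'E'
from pl import *
plan((.455,-.1232,.124),-2.1,0,10,back=.0)
E
```

```text
t 2.90 G0 [ 0.4528 -0.0967  0.1862] yaw/y/tilt -1.9 0.1 -0.2  F [ 0.3 -0.   0.8] w 0.0857 q [-0.01  0.01 -0.34  1.23 -0.35  0.03]
[[-0.1,-0.2,2.7,0,0,0],[-0.3,-0.3,5.3,0,0,0],[-0.3,-0.4,8,0,0,0.1],[0,-1,9,0.1,0,0],[-1,0,9,0,0,0],[0,-1,9,0,0,0],[-1,0,9,0,0,0.1],[-0.1,-0.5,7.5,0.1,0,0],[-0.2,-0.2,5.3,0,0,0],[-0.2,-0.2,2.7,0,0,0]]
```

>>> servo_tool(
  targets=[
    [0, 0, 3, 0, 0, 0],
    [0, -0.5, 6, 0, 0, 0],
    [-0.5, -0.5, 8, 0, 0, 0],
    [-0.5, -0.5, 9, 0, 0, 0],
    [-0.5, -0.5, 9, 0, 0, 0],
    [-0.5, -0.5, 9, 0, 0, 0],
    [0, -0.5, 8, 0, 0, 0],
    [0, 0, 6, 0, 0, 0],
    [0, 0, 3, 0, 0, 0],
    [0, 0, 0, 0, 0, 0],
  ],
)

```text
time: 3.9
position: [0.4533, -0.1295, 0.1059]
tcp_rot: [0.017, 0.985, -0.172, -0.004]
force: [-0.0, 0.3, 0.5]
gripper_width: 0.0856
```

```bash
python3 - <<'E'
from pl import *
plan((.455,-.1232,.124),-2.1,0,3,back=.0)
snap('wrist','w2')
E
```

```text
t 3.90 G0 [ 0.4536 -0.1231  0.1238] yaw/y/tilt -2.0 0.2 -0.2  F [-0.   0.3  0.5] w 0.0856 q [-0.06  0.04 -0.45  1.07 -0.35 -0.03]
[[-0.5,-0.1,0,0.1,0,0.1],[-0.5,0,-0.1,0,-0.1,0],[-0.5,-0.1,0,0.1,0,0.1]]
```

View pics/w2.png

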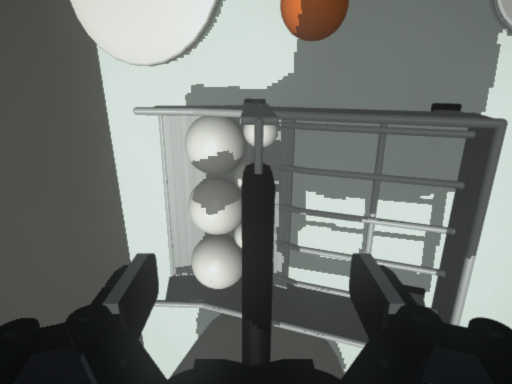

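>>> servo_tool(
  targets=[
    [-1, 0, 0, 0, 0, 0],
    [0, 0, 0, 0, 0, 0],
    [0, 0, 0, 0, 0, 0],
    [0, 0, 0, 0, 0, 0],
    [0, 0, 0, 0, 0, 0],
    [0, 0, 0, 0, 0, 0],
    [0, 0, 0, 0, 0, 0],
    [0, 0, 0, 0, 0, 0],
    [0, 0, 0, 0, 0, 0],
    [0, 0, 0, 0, 0, 0],
  ],
  claw=0,
  newtons=90,
)

```text
time: 4.95
position: [0.4556, -0.1287, 0.1075]
tcp_rot: [0.016, 0.985, -0.172, -0.003]
force: [0.7, 1.0, -0.1]
gripper_width: 0.0106
```

```bash
python3 - <<'E'
from pl import *
s,Rt,p,G,S=cur(); plan(G+[0,0,.07],-2,0,14,keepR=True)
E
```

```text
t 4.95 G0 [ 0.4558 -0.1223  0.1254] yaw/y/tilt -1.9 0.0 -0.2  F [ 0.7  1.  -0.1] w 0.0106 q [-0.06  0.04 -0.45  1.07 -0.34 -0.03]
[[0,-0.5,-1.5,0,0,0],[0,-1.1,-3,0,0,0],[0,-1.6,-4.5,0,0,0],[0,-2.2,-6,0,0,0],[0,-2.1,-6,0,0,0],[0,-2.2,-5.9,0,0,0],[0,-2.1,-6,0,0,0],[0,-2.2,-6,0,0,0],[0,-2.1,-6,0,0,0],[0,-2.2,-6,0,0,0],[0,-2.2,-6,0,0,0],[0,-1.6,-4.5,0,0,0],[0,-1,-3,0,0,0],[0,-0.6,-1.5,0,0,0]]
```

>>> servo_tool(
  targets=[
    [0, -0.5, -1.5, 0, 0, 0],
    [0, -1, -3, 0, 0, 0],
    [0, -1.6, -4.5, 0, 0, 0],
    [0, -2.2, -6, 0, 0, 0],
    [0, -2.2, -6, 0, 0, 0],
    [0, -2.2, -6, 0, 0, 0],
    [0, -2.2, -6, 0, 0, 0],
    [0, -2.2, -6, 0, 0, 0],
    [0, -2.2, -6, 0, 0, 0],
    [0, -2.2, -6, 0, 0, 0],
    [0, -2.2, -6, 0, 0, 0],
    [0, -1.6, -4.5, 0, 0, 0],
    [0, -1, -3, 0, 0, 0],
    [0, -0.5, -1.5, 0, 0, 0],
  ],
)

```text
time: 6.35
position: [0.4536, -0.1282, 0.1811]
tcp_rot: [0.016, 0.985, -0.17, -0.006]
force: [-0.1, -0.5, -6.4]
gripper_width: 0.011
```

```bash
python3 - <<'E'
from pl import *
plan((.531,.135,.20),0,0,20)
snap('wrist','w3'); snap('scene','s3')
E
```

```text
t 6.35 G0 [ 0.4539 -0.1218  0.199 ] yaw/y/tilt -1.9 0.3 -0.4  F [-0.1 -0.5 -6.4] w 0.0110 q [-0.06  0.01 -0.31  1.24 -0.34 -0.03]
[[-1,3.6,-1.3,0,0,0],[-2,7.1,-2.6,0,0,-0.1],[-3,11,-4,0,-0.1,0],[-4,14,-5,0.1,0,-0.1],[-4,14,-5,0,-0.1,-0.1],[-4,15,-5,0,-0.1,-0.1],[-5,14,-6,0,0,-0.1],[-4,14,-5,0.1,-0.1,-0.1],[-4,15,-5,0,0,-0.1],[-4,14,-5,0,-0.1,-0.1],[-5,14,-5,0,0,-0.1],[-4,14,-6,0.1,-0.1,-0.1],[-4,15,-5,0,-0.1,-0.1],[-5,14,-5,0,0,-0.1],[-4,14,-5,0,-0.1,-0.1],[-4,14,-6,0.1,0,-0.1],[-5,14,-5,0,-0.1,-0.1],[-3,11,-4,0,0,-0.1],[-2.6,7.1,-2.3,0,-0.1,0],[-1.1,3.6,-1.3,0,0,-0.1]]
```

View pics/w3.png

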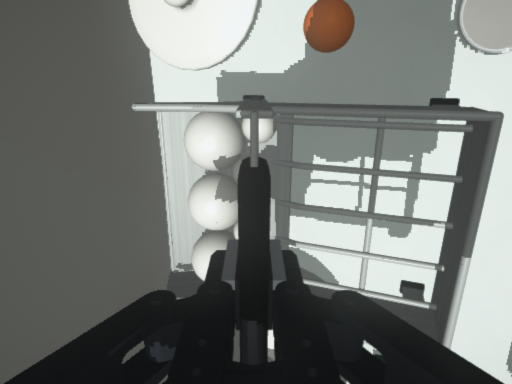

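View pics/s3.png

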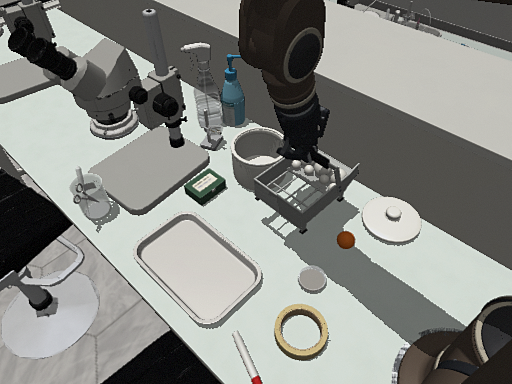

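>>> servo_tool(
  targets=[
    [-1, 3, -1, 0, 0, 0],
    [-2, 6, -2, 0, 0, -0.1],
    [-3, 9, -3, 0, 0, 0],
    [-4, 12, -4, 0, 0, -0.1],
    [-4, 14, -5, 0, -0.1, -0.1],
    [-4, 15, -5, 0, -0.1, -0.1],
    [-5, 15, -5, 0, 0, -0.1],
    [-4, 15, -5, 0, -0.1, -0.1],
    [-4, 15, -5, 0, 0, -0.1],
    [-4, 15, -5, 0, -0.1, -0.1],
    [-5, 15, -5, 0, 0, -0.1],
    [-4, 15, -5, 0, -0.1, -0.1],
    [-4, 15, -5, 0, -0.1, -0.1],
    [-5, 15, -5, 0, 0, -0.1],
    [-4, 14, -5, 0, -0.1, -0.1],
    [-4, 12, -4, 0, 0, -0.1],
    [-4, 10, -4, 0, -0.1, -0.1],
    [-3, 8, -3, 0, 0, -0.1],
    [-2, 5, -2, 0, -0.1, 0],
    [-1, 2, -1, 0, 0, 0],
  ],
)

```text
time: 8.45
position: [0.5356, 0.1409, 0.1739]
tcp_rot: [-0.004, 0.986, -0.169, -0.0]
force: [-0.2, 0.2, -6.5]
gripper_width: 0.0105
```

```bash
python3 - <<'E'
from pl import *
plan((.531,.138,.167),0,10,15)
plan((.531,.138,.167),0,21,20)
snap('scene','s4')
E
```

```text
t 8.45 G0 [0.5356 0.1472 0.1918] yaw/y/tilt 0.5 0.1 -0.5  F [-0.2  0.2 -6.5] w 0.0105 q [ 0.42  0.29 -0.    1.42 -0.31  0.43]
[[0.1,-0.1,0.6,0.2,0,0],[0.2,-0.1,1.1,0.5,0,0],[0.3,-0.3,1.6,0.6,0,0.1],[0.4,-0.2,2.2,0.9,0,0],[0.4,-0.3,2.2,0.9,0,0],[0.4,-0.2,2.2,0.8,0,0.1],[0.3,-0.1,2.2,0.9,0,0],[0.4,-0.2,2.2,0.9,0.1,0.1],[0.4,-0.1,2.2,0.9,0,0],[0.4,-0.1,2.2,0.8,0,0],[0.4,0,2.2,0.9,0,0.1],[0.4,0,2.2,0.9,0,0],[0.3,0,1.6,0.7,0,0],[0.2,0.1,1.1,0.4,0,0.1],[0.1,0,0.6,0.2,0,0]]
t 8.45 G0 [0.5356 0.1472 0.1918] yaw/y/tilt 0.5 0.1 -0.5  F [-0.2  0.2 -6.5] w 0.0105 q [ 0.42  0.29 -0.    1.42 -0.31  0.43]
[[0.1,-0.1,0.4,0.3,0,0],[0.1,-0.2,0.8,0.6,0,0],[0.2,-0.3,1.1,1,0,0],[0.3,-0.4,1.6,1.3,0,0.1],[0.3,-0.4,1.5,1.2,0,0],[0.2,-0.3,1.6,1.3,0,0],[0.3,-0.3,1.5,1.3,0,0],[0.3,-0.2,1.6,1.2,0.1,0.1],[0.3,-0.3,1.5,1.3,0,0],[0.2,-0.1,1.6,1.3,0,0],[0.3,-0.2,1.5,1.2,0,0.1],[0.3,-0.1,1.5,1.3,0,0],[0.3,-0.1,1.5,1.3,0,0],[0.2,-0.1,1.5,1.2,0,0],[0.3,0,1.5,1.3,0,0.1],[0.3,0,1.5,1.3,0,0],[0.3,0.1,1.5,1.2,0,0],[0.2,0.1,1.1,1,0,0],[0.1,0,0.8,0.6,0,0.1],[0.1,0,0.3,0.3,0,0]]
```

View pics/s4.png

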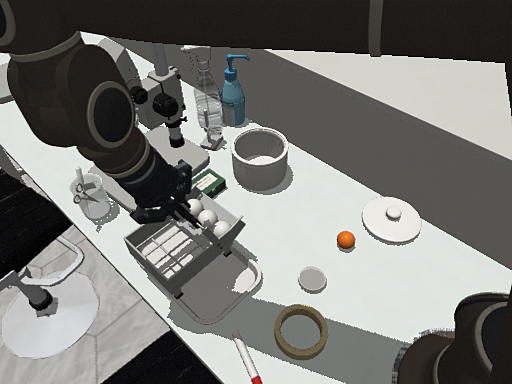

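>>> servo_tool(
  targets=[
    [0.1, -0.2, 0.5, 0.3, 0, 0],
    [0.2, -0.3, 1, 0.6, 0, 0],
    [0.3, -0.4, 1.3, 1, 0, 0],
    [0.3, -0.5, 1.6, 1.2, 0, 0],
    [0.3, -0.4, 1.6, 1.2, 0, 0],
    [0.3, -0.4, 1.6, 1.2, 0, 0.1],
    [0.3, -0.3, 1.6, 1.2, 0, 0],
    [0.3, -0.3, 1.6, 1.2, 0, 0],
    [0.3, -0.3, 1.6, 1, 0, 0.1],
    [0.3, -0.2, 1.6, 1, 0, 0],
    [0.3, -0.2, 1.6, 1, 0, 0.1],
    [0.3, -0.1, 1.6, 1, 0, 0],
    [0.3, -0.1, 1.5, 1, 0, 0],
    [0.3, -0.1, 1.5, 1, 0, 0.1],
    [0.3, 0, 1.5, 1, 0, 0],
    [0.3, 0, 1.5, 1, 0, 0],
    [0.3, 0, 1.5, 1, 0, 0],
    [0.2, 0, 1, 1, 0, 0],
    [0.1, 0, 0.5, 0.6, 0, 0],
    [0, 0, 0.3, 0.3, 0, 0],
  ],
)

```text
time: 10.5
position: [0.5306, 0.1223, 0.1509]
tcp_rot: [0.001, 0.94, -0.341, 0.002]
force: [0.2, -0.3, -5.4]
gripper_width: 0.0107
```

```bash
python3 - <<'E'
from pl import *
plan((.531,.138,.167),0,22,6)
snap('wrist','w5');snap('scene','s5');snap('top','t5')
E
cat > big.py <<'E'
import cv2,sys
im=cv2.imread('pics/%s.png'%sys.argv[1]);u0,u1,v0,v1=map(int,sys.argv[2:6]);c=im[v0:v1,u0:u1];f=min(780/c.shape[1],580/c.shape[0])
cv2.imwrite('pics/%s_c.png'%sys.argv[1],cv2.resize(c,None,fx=f,fy=f,interpolation=cv2.INTER_CUBIC))
E
python3 big.py s5 100 280 170 330
```

```text
t 10.50 G0 [0.5305 0.1345 0.1655] yaw/y/tilt -0.1 -0.2 19.9  F [ 0.2 -0.3 -5.4] w 0.0107 q [ 0.53  0.44  0.03  1.55 -0.59  0.66]
[[0,0.1,-0.3,0.2,0,0],[-0.1,0.2,-0.7,0.4,0,0],[-0.1,0.2,-0.7,0.5,0.1,-0.1],[-0.1,0.2,-0.7,0.4,0,0],[-0.1,0.2,-0.7,0.4,0,0],[0,0.1,-0.3,0.2,0,-0.1]]
```

View pics/w5.png

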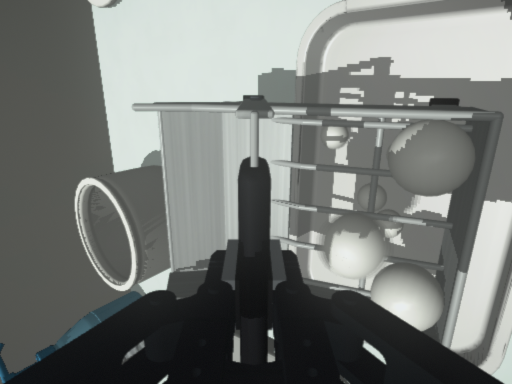

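View pics/s5_c.png

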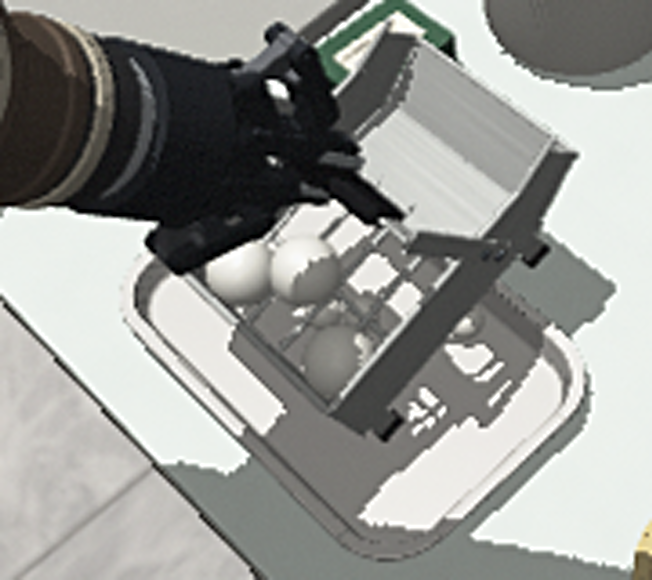

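View pics/t5.png

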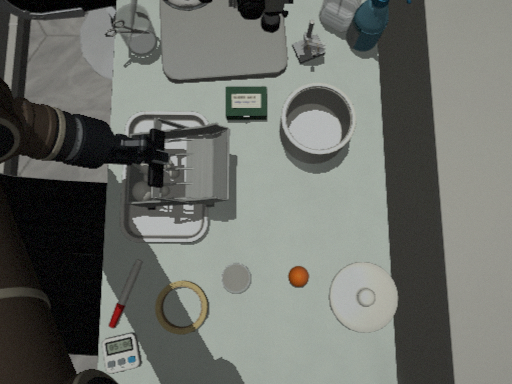

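>>> servo_tool(
  targets=[
    [0, 0, -0.5, 0.5, 0, 0],
    [0, 0, -0.8, 0.6, 0, 0],
    [0, 0, -0.8, 0.6, 0, 0],
    [0, 0, -0.8, 0.6, 0, 0],
    [0, 0, -0.5, 0.5, 0, 0],
    [0, 0, 0, 0, 0, 0],
    [0, 0, 0, 0, 0, 0],
    [0, 0, 0, 0, 0, 0],
    [0, 0, 0, 0, 0, 0],
    [0, 0, 0, 0, 0, 0],
  ],
)

```text
time: 11.65
position: [0.531, 0.1246, 0.1545]
tcp_rot: [0.001, 0.931, -0.365, 0.002]
force: [0.2, 0.0, -6.9]
gripper_width: 0.0105
```

```bash
python3 - <<'E'
from pl import *
plan(None,0,22,6)
snap('wrist','w6');snap('scene','s6')
E
python3 big.py w6 260 510 80 340; python3 big.py s6 130 270 200 330
```

```text
t 11.65 G0 [0.5309 0.1375 0.1685] yaw/y/tilt -0.2 -0.3 22.9  F [ 0.2  0.  -6.9] w 0.0105 q [ 0.55  0.47  0.05  1.6  -0.62  0.7 ]
```

View pics/w6_c.png

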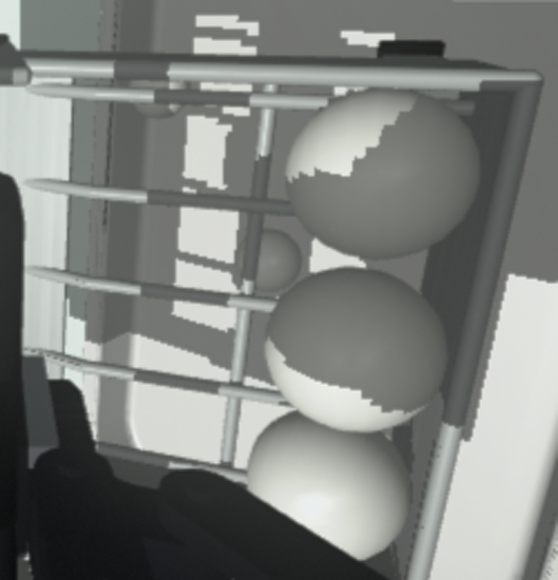

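View pics/s6_c.png

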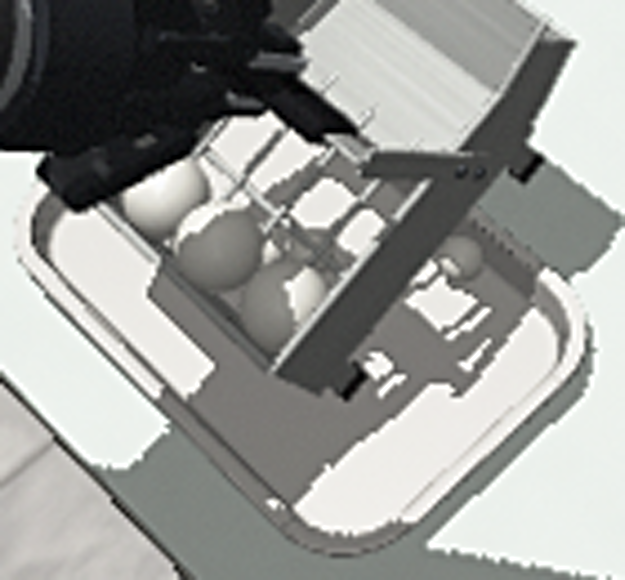

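```bash
python3 - <<'E'
from pl import *
plan((.531,.135,.20),0,-5,20)
E
```

```text
t 11.75 G0 [0.5309 0.1375 0.1685] yaw/y/tilt -0.2 -0.3 22.9  F [ 0.5 -0.6 -5.4] w 0.0107 q [ 0.55  0.47  0.05  1.6  -0.62  0.7 ]
[[0,-0.2,-0.3,-0.4,0,0],[0,-0.4,-0.7,-0.8,0,0],[0,-0.6,-0.9,-1.3,0,0],[0,-0.8,-1.3,-1.6,0,0],[0,-0.7,-1.4,-1.6,0.1,0],[0,-0.7,-1.4,-1.7,0,-0.1],[0,-0.6,-1.4,-1.6,0,0],[0,-0.7,-1.5,-1.7,0,0],[0,-0.5,-1.5,-1.6,0,0],[-0.1,-0.5,-1.5,-1.6,0,0],[0,-0.5,-1.6,-1.7,0,0],[0,-0.5,-1.6,-1.6,0.1,0],[0,-0.4,-1.6,-1.6,0,0],[0,-0.3,-1.6,-1.7,0,0],[0,-0.3,-1.7,-1.6,0,-0.1],[0,-0.2,-1.7,-1.7,0,0],[0,-0.2,-1.7,-1.6,0,0],[0,-0.2,-1.3,-1.2,0,0],[0,0,-0.8,-0.8,0,0],[0,0,-0.5,-0.5,0.1,0]]
```

>>> servo_tool(
  targets=[
    [0, -0.3, -0.5, -0.5, 0, 0],
    [0, -0.5, -1, -1, 0, 0],
    [0, -0.7, -1.3, -1.6, 0, 0],
    [0, -0.8, -1.5, -2, 0, 0],
    [0, -0.7, -1.5, -2, 0, 0],
    [0, -0.7, -1.5, -2, 0, 0],
    [0, -0.6, -1.5, -2, 0, 0],
    [0, -0.6, -1.5, -2, 0, 0],
    [0, -0.5, -1.5, -2, 0, 0],
    [0, -0.5, -1.5, -2, 0, 0],
    [0, -0.5, -1.6, -2, 0, 0],
    [0, -0.5, -1.6, -1.5, 0, 0],
    [0, -0.4, -1.6, -1, 0, 0],
    [0, -0.3, -1.6, -0.8, 0, 0],
    [0, -0.3, -1.6, -0.8, 0, 0],
    [0, -0.2, -1.6, -0.8, 0, 0],
    [0, -0.2, -1.5, -0.8, 0, 0],
    [0, -0.2, -1.3, -0.8, 0, 0],
    [0, 0, -0.8, -0.8, 0, 0],
    [0, 0, -0.5, -0.5, 0, 0],
  ],
)

```text
time: 13.75
position: [0.5297, 0.1276, 0.1866]
tcp_rot: [0.0, 0.993, -0.121, 0.003]
force: [-0.7, 0.0, -5.8]
gripper_width: 0.0103
```

>>> servo_tool(
  targets=[
    [0, 0, 0, -0.4, 0, 0],
    [0, 0, 0, -0.5, 0, 0],
    [0, 0, 0, -0.5, 0, 0],
    [0, 0, 0, -0.5, 0, 0],
    [0, 0, 0, -0.5, 0, 0],
    [0, 0, 0, -0.5, 0, 0],
    [0, 0, 0, -0.5, 0, 0],
    [0, 0, 0, -0.5, 0, 0],
    [0, 0, 0, -0.5, 0, 0],
    [0, 0, 0, -0.5, 0, 0],
    [0, 0, 0, -0.5, 0, 0],
    [0, 0, 0, -0.5, 0, 0],
    [0, 0, 0, -0.5, 0, 0],
    [0, 0, 0, -0.4, 0, 0],
    [0, 0, 0, 0, 0, 0],
    [0, 0, 0, 0, 0, 0],
  ],
)

```text
time: 15.35
position: [0.5294, 0.1273, 0.1864]
tcp_rot: [-0.0, 0.998, -0.056, 0.003]
force: [-0.1, 0.5, -6.1]
gripper_width: 0.0108
```

```bash
python3 - <<'E'
from pl import *
plan(None,0,22,6)
snap('wrist','w7');snap('scene','s7')
E
python3 big.py w7 130 510 80 360; python3 big.py s7 100 280 170 330
```

```text
t 15.35 G0 [0.5294 0.1294 0.2052] yaw/y/tilt 0.1 -0.3 -13.6  F [-0.1  0.5 -6.1] w 0.0108 q [ 0.29  0.19 -0.07  1.34 -0.11  0.3 ]
```

View pics/w7_c.png

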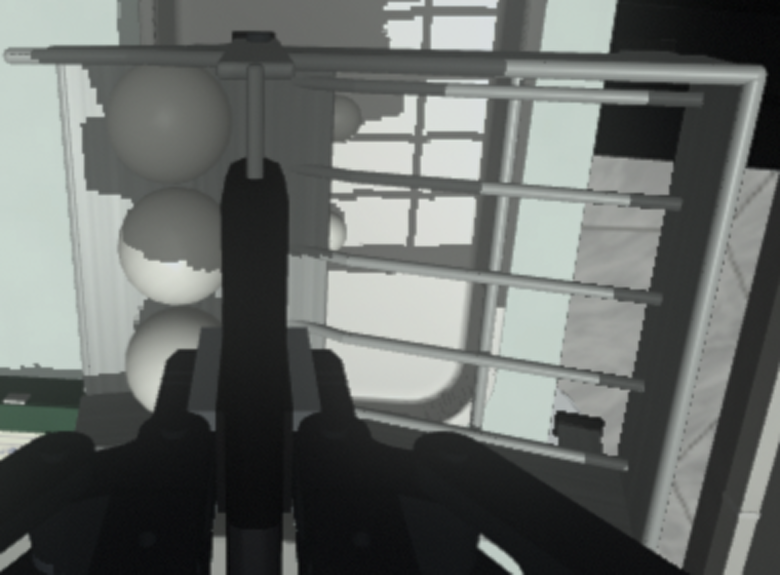

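View pics/s7_c.png

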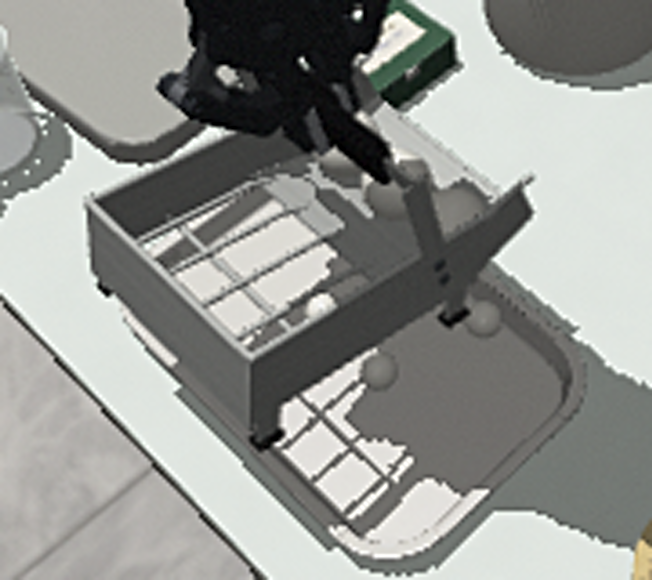

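```bash
python3 - <<'E'
from pl import *
plan((.622,-.07,.275),0,-14,20)
E
```

```text
t 15.45 G0 [0.5293 0.1295 0.2052] yaw/y/tilt 0.1 -0.3 -13.6  F [ 0.8 -1.  -6.2] w 0.0104 q [ 0.3   0.19 -0.07  1.34 -0.11  0.3 ]
[[-1.4,-3,-0.7,0,0,0],[-2.7,-6.1,-1.4,0,0,0],[-4,-9,-2,0,0,0],[-6,-12,-3,-0.1,0,0],[-5,-12,-2,0,0.1,0],[-5,-12,-3,0,0,0],[-6,-12,-3,0,0,0],[-5,-13,-3,-0.1,0,0],[-6,-12,-3,0,0,0],[-5,-12,-2,0,0,0],[-6,-12,-3,-0.1,0.1,0],[-5,-12,-3,0,0,0],[-6,-12,-3,0,0,0],[-5,-12,-3,0,0,0],[-6,-12,-2,-0.1,0,0],[-5,-12,-3,0,0,0],[-5,-12,-3,0,0.1,0],[-5,-10,-2,0,0,0],[-2.3,-5.6,-1.7,0,0,0],[-1.3,-3,-0.7,0,0,0]]
```

>>> servo_tool(
  targets=[
    [-1, -3, -1, 0, 0, 0],
    [-3, -6, -2, 0, 0, 0],
    [-4, -9, -3, 0, 0, 0],
    [-5, -12, -3, 0, 0, 0],
    [-5, -12, -3, 0, 0, 0],
    [-5, -12, -3, 0, 0, 0],
    [-6, -12, -3, 0, 0, 0],
    [-5, -12, -3, 0, 0, 0],
    [-6, -12, -3, 0, 0, 0],
    [-5, -12, -3, 0, 0, 0],
    [-6, -12, -3, 0, 0, 0],
    [-5, -12, -3, 0, 0, 0],
    [-6, -12, -3, 0, 0, 0],
    [-5, -12, -3, 0, 0, 0],
    [-5, -11, -3, 0, 0, 0],
    [-5, -10, -2, 0, 0, 0],
    [-4, -8, -2, 0, 0, 0],
    [-3, -6, -2, 0, 0, 0],
    [-2, -4, -1, 0, 0, 0],
    [-1, -2, -0.5, 0, 0, 0],
  ],
)

```text
time: 17.45
position: [0.6243, -0.0749, 0.2636]
tcp_rot: [0.001, 0.998, -0.057, 0.002]
force: [-0.7, 0.1, -4.9]
gripper_width: 0.0106
```

```bash
python3 - <<'E'
from pl import *
plan(None,0,22,6)
snap('scene','s8');snap('top','t8');snap('wrist','w8')
E
python3 big.py s8 100 340 110 330; python3 big.py t8 100 370 70 270
```

```text
t 17.45 G0 [ 0.6242 -0.0727  0.2825] yaw/y/tilt 0.0 -0.3 -13.5  F [-0.7  0.1 -4.9] w 0.0106 q [-0.07  0.32  0.27  1.51 -0.11 -0.07]
```

View pics/s8_c.png

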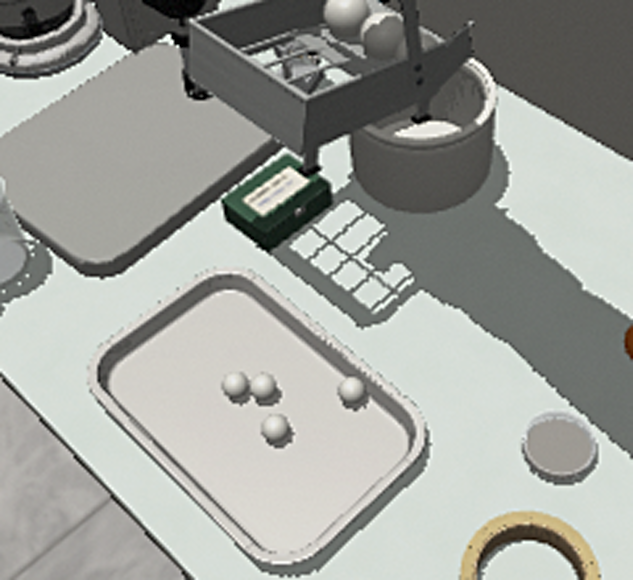

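View pics/t8_c.png

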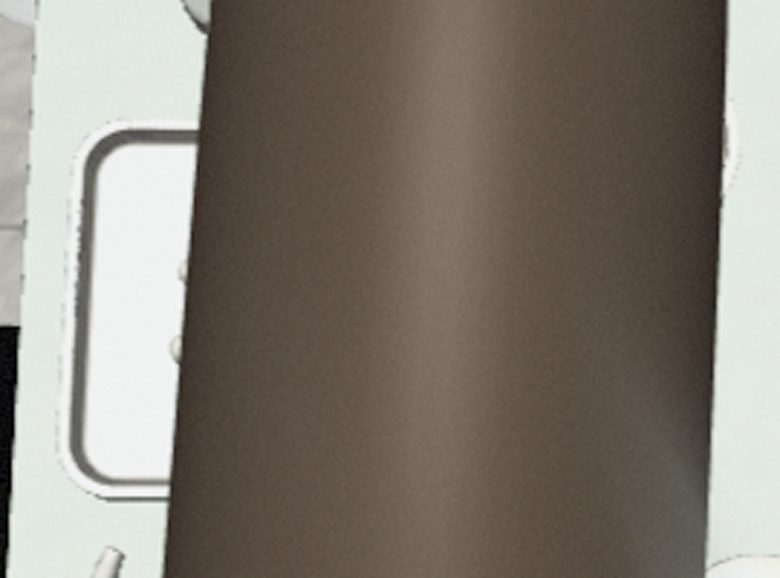

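View pics/w8.png

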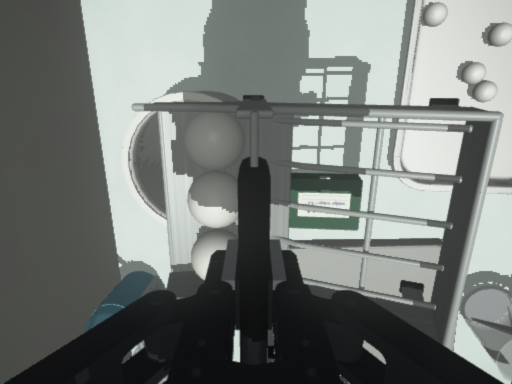

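```bash
python3 - <<'E'
from pl import *
s,Rt,p,G,S=cur()
RS=Rt*R.from_matrix(M).inv()
im,d,cm=load('w8'); P=pts(d,cm)
L=RS.inv().apply((P-G).reshape(-1,3)).reshape(P.shape)*1e3
for u,v in [(170,200),(175,230),(180,250),(190,110),(450,107),(490,150),(478,200),(460,128),(300,180)]: print((u,v),L[v,u].round(1))
for r in (140,160,200,240): 
    print(r,[(u,*L[r,u].round(0)[1:]) for u in range(156,184,3)])
print('lip model',G+RS.apply([0,-.098,-.079]))
im,d,cm=load('s8');P=pts(d,cm);Z=P[...,2]
k=(Z>.092)&(Z<.106)&(P[...,0]>.53)&(P[...,0]<.72)&(P[...,1]<-.07)&(P[...,1]>-.24);q=P[k];print(q.min(0),q.max(0))
E
```

```text
(170, 200) [  2.4 -97.  -80.3]
(175, 230) [ 26.3 -94.6 -80.2]
(180, 250) [ 44.6 -93.5 -83.1]
(190, 110) [-65.6 -59.7 -53.4]
(450, 107) [-67.8  77.9 -93.2]
(490, 150) [-52.1  89.6 -54.3]
(478, 200) [-28.9  89.1 -53.6]
(460, 128) [-57.5  83.2 -86.9]
(300, 180) [  26.5  -35.  -249.4]
140 [(156, np.float64(-198.0), np.float64(-207.0)), (159, np.float64(-200.0), np.float64(-215.0)), (162, np.float64(-98.0), np.float64(-78.0)), (165, np.float64(-97.0), np.float64(-80.0)), (168, np.float64(-95.0), np.float64(-80.0)), (171, np.float64(-93.0), np.float64(-81.0)), (174, np.float64(-91.0), np.float64(-82.0)), (177, np.float64(-90.0), np.float64(-84.0)), (180, np.float64(-88.0), np.float64(-85.0)), (183, np.float64(-86.0), np.float64(-86.0))]
160 [(156, np.float64(-198.0), np.float64(-203.0)), (159, np.float64(-200.0), np.float64(-213.0)), (162, np.float64(-100.0), np.float64(-79.0)), (165, np.float64(-98.0), np.float64(-80.0)), (168, np.float64(-96.0), np.float64(-80.0)), (171, np.float64(-93.0), np.float64(-80.0)), (174, np.float64(-92.0), np.float64(-82.0)), (177, np.float64(-90.0), np.float6
[... 451 characters left out ...]
, np.float64(-83.0)), (180, np.float64(-90.0), np.float64(-83.0)), (183, np.float64(-88.0), np.float64(-85.0))]
240 [(156, np.float64(-233.0), np.float64(-234.0)), (159, np.float64(-228.0), np.float64(-235.0)), (162, np.float64(-224.0), np.float64(-235.0)), (165, np.float64(-220.0), np.float64(-237.0)), (168, np.float64(-215.0), np.float64(-237.0)), (171, np.float64(-98.0), np.float64(-79.0)), (174, np.float64(-96.0), np.float64(-80.0)), (177, np.float64(-95.0), np.float64(-82.0)), (180, np.float64(-92.0), np.float64(-82.0)), (183, np.float64(-90.0), np.float64(-83.0))]
lip model [ 0.62435974 -0.14903653  0.18258664]
[ 0.55170853 -0.22440665  0.09223744] [ 0.62973852 -0.0838427   0.10213367]
```

```bash
cat >> pl.py <<'E'
def planl(L,psi,th,n,loc=(0,-.098,-.079)):
    """lip-driven: interpolate lip position and tilt"""
    s,Rt,p,G0,S=cur(); loc=np.array(loc); Mi=R.from_matrix(M).inv()
    L0=G0+(Rt*Mi).apply(loc); L=np.array(L)
    print('t %.2f lip0 %s G0 %s yaw/y/tilt %.1f %.1f %.1f F %s q %s'%(s['time'],L0.round(4),G0.round(4),S[0],S[1],-S[2],np.round(s['force'],1),np.round(s['joint_pos'],2)))
    Rg=toolR(psi,th); sl=Slerp([0,1],R.concatenate([Rt,Rg]))
    k=min(4,n/3); w=np.minimum(1,np.minimum((np.arange(n)+1)/k,(n-np.arange(n))/k)); f=np.r_[0,np.cumsum(w)/w.sum()]
    pc,Rc=p.copy(),Rt; rows=[]
    for a in f[1:]:
        Ra=sl(a); pos=L0+(L-L0)*a-(Ra*Mi).apply(loc)+.019*Ra.as_matrix()[:,2]
        dx=np.round(Rc.inv().apply(pos-pc)*1e3,1); dw=np.round((Rc.inv()*Ra).as_rotvec(degrees=True),1)
        rows.append(np.r_[dx,dw]+0); pc=pc+Rc.apply(dx/1e3); Rc=Rc*R.from_rotvec(dw,degrees=True)
    print('['+','.join('['+','.join('%g'%x for x in r)+']' for r in rows)+']')
E
python3 - <<'E'
from pl import *
planl((.622,-.134,.117),0,-22,14)
E
```

```text
t 17.60 lip0 [ 0.6244 -0.149   0.1826] G0 [ 0.6239 -0.0722  0.2823] yaw/y/tilt 0.0 -0.3 -13.5 F [ 0.5 -0.  -6. ] q [-0.07  0.32  0.27  1.51 -0.11 -0.07]
[[0.1,0.2,1.2,-0.2,0,0],[0.1,0.4,2.5,-0.4,0,0],[0.1,0.6,3.7,-0.6,0,0],[0.2,0.7,4.9,-0.7,0.1,0],[0.2,0.6,5,-0.8,0,0],[0.2,0.6,5,-0.8,0,0],[0.2,0.5,5,-0.7,0,0],[0.2,0.4,5,-0.8,0.1,0],[0.2,0.3,5.1,-0.8,0,0],[0.2,0.2,5,-0.8,0,0],[0.2,0.2,5.1,-0.7,0,0],[0.1,0,3.9,-0.6,0,0],[0.1,0.1,2.5,-0.4,0.1,0],[0.1,0,1.3,-0.2,0,0]]
```

>>> servo_tool(
  targets=[
    [0, 0.2, 1.2, -0.2, 0, 0],
    [0, 0.4, 2.5, -0.4, 0, 0],
    [0.2, 0.6, 3.7, -0.6, 0, 0],
    [0.2, 0.7, 5, -0.7, 0, 0],
    [0.2, 0.6, 5, -0.8, 0, 0],
    [0.2, 0.6, 5, -0.8, 0, 0],
    [0.2, 0.5, 5, -0.8, 0, 0],
    [0.2, 0.4, 5, -0.8, 0, 0],
    [0.2, 0.3, 5, -0.8, 0, 0],
    [0.2, 0.2, 5, -0.8, 0, 0],
    [0.2, 0.2, 4, -0.7, 0, 0],
    [0, 0, 3, -0.6, 0, 0],
    [0, 0, 2, -0.4, 0, 0],
    [0, 0, 1, -0.2, 0, 0],
    [0, 0, 0, 0, 0, 0],
  ],
)

```text
time: 19.1
position: [0.6212, -0.0712, 0.205]
tcp_rot: [-0.0, 1.0, 0.025, 0.001]
force: [0.4, 0.3, -5.9]
gripper_width: 0.0108
```

```bash
python3 - <<'E'
from pl import *
planl((.622,-.134,.112),0,-30,16)
snap('scene','s9'); snap('wrist','w9')
E
python3 big.py s9 200 340 90 220
```

```text
t 19.10 lip0 [ 0.6215 -0.1318  0.1131] G0 [ 0.6212 -0.0721  0.224 ] yaw/y/tilt 0.1 -0.1 -22.8 F [ 0.4  0.3 -5.9] q [-0.14  0.32  0.15  1.4   0.05 -0.14]
[[0,-0.3,-0.1,-0.1,0,0],[0,-0.5,-0.3,-0.3,0,0],[-0.1,-0.7,-0.4,-0.4,0,0],[-0.1,-1.1,-0.6,-0.6,0,0],[0,-1,-0.5,-0.5,0,0],[-0.1,-1,-0.6,-0.6,0,0],[0,-1.1,-0.5,-0.5,0.1,0],[-0.1,-1,-0.6,-0.6,0,0],[-0.1,-1,-0.5,-0.5,0,0],[0,-1.1,-0.6,-0.6,0,0],[-0.1,-1,-0.5,-0.5,0,0],[0,-1.1,-0.6,-0.6,0,0],[-0.1,-1,-0.6,-0.5,0,0],[0,-0.8,-0.4,-0.5,0,0],[-0.1,-0.5,-0.3,-0.2,0,0.1],[0,-0.2,-0.1,-0.2,0,0]]
```

View pics/s9_c.png

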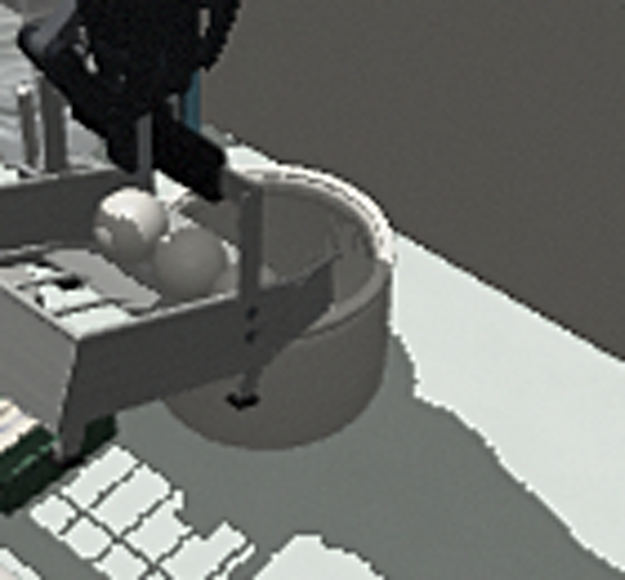

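View pics/w9.png

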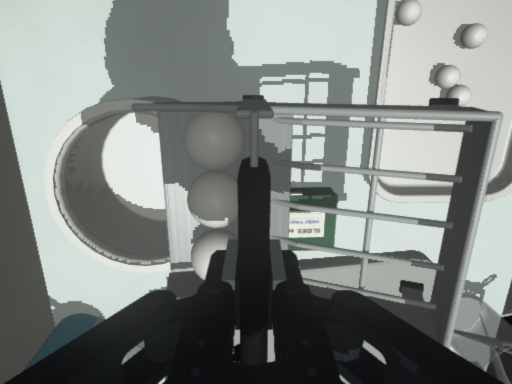

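>>> servo_tool(
  targets=[
    [0, -0.3, -0.1, -0.2, 0, 0],
    [0, -0.5, -0.3, -0.3, 0, 0],
    [0, -0.8, -0.4, -0.4, 0, 0],
    [0, -1, -0.5, -0.5, 0, 0],
    [0, -1, -0.5, -0.5, 0, 0],
    [0, -1, -0.5, -0.5, 0, 0],
    [0, -1, -0.5, -0.5, 0, 0],
    [0, -1, -0.5, -0.5, 0, 0],
    [0, -1, -0.5, -0.5, 0, 0],
    [0, -1, -0.5, -0.5, 0, 0],
    [0, -1, -0.5, -0.5, 0, 0],
    [0, -0.8, -0.4, -0.4, 0, 0],
    [0, -0.5, -0.3, -0.3, 0, 0],
    [0, -0.3, -0.1, -0.2, 0, 0],
  ],
)

```text
time: 20.6
position: [0.6218, -0.0842, 0.2109]
tcp_rot: [-0.001, 0.997, 0.079, 0.002]
force: [-0.8, -0.3, -5.4]
gripper_width: 0.0106
```

```bash
python3 - <<'E'
from pl import *
planl((.622,-.134,.110),0,-35,20)
snap('wrist','w10')
E
```

```text
t 20.60 lip0 [ 0.6222 -0.1345  0.113 ] G0 [ 0.6217 -0.0872  0.2297] yaw/y/tilt 0.2 -0.2 -29.0 F [-0.8 -0.3 -5.4] q [-0.21  0.35  0.19  1.44  0.16 -0.21]
[[0,-0.1,-0.1,-0.1,0,0],[0,-0.3,-0.1,-0.2,0,0],[0,-0.4,-0.1,-0.2,0,0],[0,-0.6,-0.2,-0.4,0,0],[0,-0.5,-0.3,-0.3,0,0],[-0.1,-0.6,-0.2,-0.4,0.1,0],[0,-0.5,-0.2,-0.3,0,0],[0,-0.5,-0.2,-0.4,0,0],[0,-0.6,-0.2,-0.3,0,0],[0,-0.5,-0.2,-0.4,0,0.1],[0,-0.6,-0.2,-0.3,0,0],[0,-0.6,-0.3,-0.4,0,0],[-0.1,-0.5,-0.2,-0.3,0.1,0],[0,-0.6,-0.2,-0.4,0,0],[0,-0.5,-0.2,-0.3,0,0],[0,-0.6,-0.2,-0.4,0,0],[0,-0.5,-0.2,-0.3,0,0],[0,-0.5,-0.2,-0.3,0,0],[0,-0.2,-0.1,-0.2,0,0],[0,-0.2,-0.1,-0.1,0,0]]
```

View pics/w10.png

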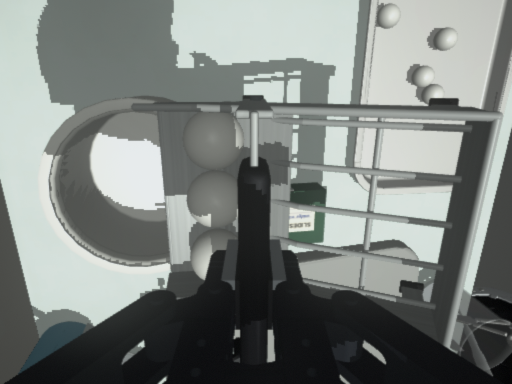

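>>> servo_tool(
  targets=[
    [0, -0.1, 0, -0.1, 0, 0],
    [0, -0.3, -0.1, -0.2, 0, 0],
    [0, -0.4, -0.1, -0.3, 0, 0],
    [0, -0.5, -0.1, -0.3, 0, 0],
    [0, -0.5, -0.1, -0.3, 0, 0],
    [0, -0.5, -0.1, -0.3, 0, 0],
    [0, -0.5, -0.1, -0.3, 0, 0],
    [0, -0.5, -0.1, -0.3, 0, 0],
    [0, -0.5, -0.1, -0.3, 0, 0],
    [0, -0.5, -0.1, -0.3, 0, 0],
    [0, -0.5, -0.2, -0.3, 0, 0],
    [0, -0.5, -0.2, -0.3, 0, 0],
    [0, -0.5, -0.2, -0.3, 0, 0],
    [0, -0.3, -0.1, -0.2, 0, 0],
    [0, -0.2, -0.1, -0.1, 0, 0],
  ],
)

```text
time: 22.15
position: [0.6224, -0.0913, 0.2128]
tcp_rot: [-0.001, 0.993, 0.115, 0.003]
force: [-0.4, -0.2, -3.5]
gripper_width: 0.0106
```

```bash
python3 - <<'E'
from pl import *
planl((.622,-.134,.110),0,-37,16)
snap('wrist','w11')
E
```

```text
t 22.15 lip0 [ 0.6232 -0.1343  0.1115] G0 [ 0.6223 -0.0956  0.2313] yaw/y/tilt 0.3 -0.3 -33.3 F [-0.4 -0.2 -3.5] q [-0.25  0.37  0.21  1.47  0.23 -0.26]
[[0,-0.1,-0.1,-0.1,0,0],[0,-0.2,-0.1,-0.1,0,0],[0,-0.4,-0.1,-0.2,0,0],[0.1,-0.4,-0.2,-0.3,0.1,0],[0,-0.5,-0.2,-0.3,0,0],[0,-0.4,-0.3,-0.3,0,0.1],[0.1,-0.5,-0.2,-0.3,0.1,0],[0,-0.5,-0.2,-0.3,0,0],[0,-0.4,-0.2,-0.3,0,0],[0.1,-0.5,-0.2,-0.2,0,0],[0,-0.4,-0.2,-0.3,0.1,0],[0,-0.5,-0.2,-0.3,0,0],[0.1,-0.4,-0.2,-0.3,0,0.1],[0,-0.4,-0.2,-0.2,0,0],[0,-0.2,-0.1,-0.2,0.1,0],[0,-0.1,-0.1,0,0,0]]
```

View pics/w11.png

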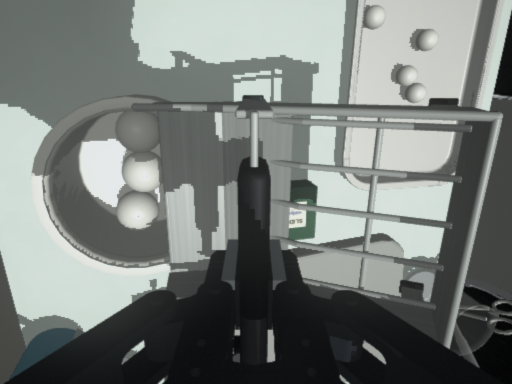

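```bash
python3 - <<'E'
from pl import *
s,Rt,p,G,S=cur(); plan(G+[0,.02,.06],0,-15,14)
E
```

```text
t 22.20 G0 [ 0.6223 -0.0957  0.2313] yaw/y/tilt 0.3 -0.3 -33.3  F [ 0.2 -0.4 -2.6] w 0.0110 q [-0.25  0.37  0.21  1.47  0.23 -0.26]
[[0,0.6,-1.2,0.4,0,0],[0,1.2,-2.5,0.8,0,0],[0,1.8,-3.7,1.3,0.1,0],[-0.1,2.3,-5,1.6,0,0],[0,2.1,-5.1,1.7,0,0],[0,1.9,-5.2,1.7,0.1,0],[0,1.8,-5.3,1.6,0,0.1],[0,1.7,-5.3,1.7,0,0],[0,1.5,-5.4,1.6,0.1,0],[0,1.3,-5.4,1.7,0,0],[0,1.2,-5.5,1.7,0,0],[0,0.8,-4.1,1.2,0.1,0],[0,0.5,-2.8,0.8,0,0],[0,0.2,-1.4,0.5,0,0]]
```

>>> servo_tool(
  targets=[
    [0, 0, 0, 0, 0, 0],
    [0, 0, 0, 0, 0, 0],
    [0, 0.5, -2, 0, 0, 0],
    [0, 1, -4, 0, 0, 0],
    [0, 1.5, -6, 0, 0, 0],
    [0, 2, -8, 0, 0, 0],
    [0, 3, -9, 0.5, 0, 0],
    [0, 3, -9, 1, 0, 0],
    [0, 3, -9, 1.5, 0, 0],
    [0, 3, -9, 2, 0, 0],
    [0, 2, -8, 2, 0, 0],
    [0, 2, -6, 2, 0, 0],
    [0, 1, -4, 2, 0, 0],
    [0, 0, -2, 2, 0, 0],
    [0, 0, -1, 1, 0, 0],
  ],
)

```text
time: 23.7
position: [0.6225, -0.0814, 0.3056]
tcp_rot: [-0.001, 1.0, -0.015, 0.008]
force: [0.8, -0.6, -4.0]
gripper_width: 0.011
```

```bash
python3 - <<'E'
from pl import *
plan((.445,-.123,.28),-2,0,18)
snap('wrist','w12');snap('scene','s12')
E
python3 big.py s12 100 340 90 330
```

```text
t 23.70 G0 [ 0.6222 -0.0808  0.3246] yaw/y/tilt 0.4 -0.8 -18.3  F [ 0.8 -0.6 -4. ] w 0.0110 q [-0.12  0.33  0.38  1.6  -0.03 -0.12]
[[3,-0.8,0.7,0.3,0,0],[5.9,-1.5,1.5,0.6,0.1,0.1],[9,-2,2,0.9,0,0.1],[12,-3,3,1.3,0.1,0.1],[12,-3,3,1.2,0.1,0.1],[12,-3,3,1.2,0.1,0.2],[11,-3,4,1.2,0.1,0.1],[12,-3,3,1.2,0.1,0.1],[12,-3,3,1.3,0,0.2],[12,-3,4,1.2,0.1,0.1],[12,-3,3,1.2,0.1,0.1],[11,-2,4,1.2,0.1,0.1],[12,-3,3,1.2,0.1,0.2],[12,-3,4,1.3,0.1,0.1],[12,-2,4,1.2,0.1,0.1],[9,-2,2,0.9,0,0.1],[5.5,-1.3,2.3,0.6,0.1,0.1],[2.9,-0.6,1,0.3,0,0]]
```

View pics/w12.png

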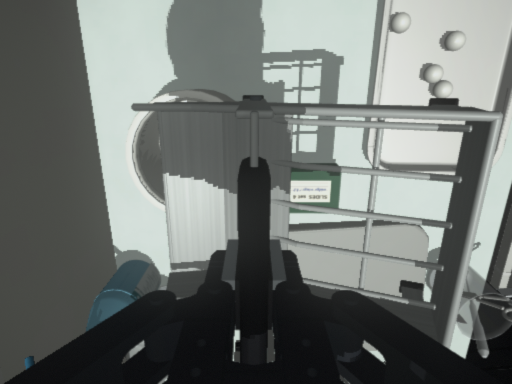

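View pics/s12_c.png

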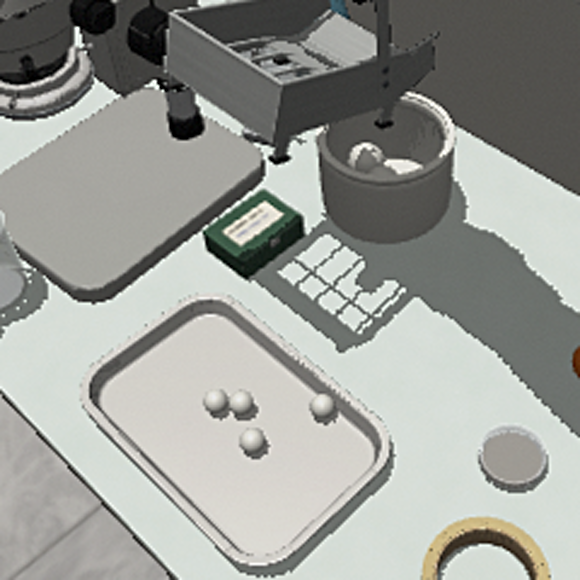

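>>> servo_tool(
  targets=[
    [3, -0.8, 0.7, 0.3, 0, 0],
    [6, -1.5, 1.5, 0.6, 0.1, 0.1],
    [9, -2, 2, 0.9, 0, 0.1],
    [12, -3, 3, 1.2, 0.1, 0.1],
    [12, -3, 3, 1.2, 0.1, 0.1],
    [12, -3, 3, 1.2, 0.1, 0.2],
    [12, -3, 3, 1.2, 0.1, 0.1],
    [12, -3, 3, 1.2, 0, 0.1],
    [12, -3, 3, 1.2, 0, 0.2],
    [12, -3, 4, 1.2, 0, 0.1],
    [12, -3, 3, 1.2, 0, 0.1],
    [12, -2, 4, 1.2, 0, 0.1],
    [12, -3, 3, 1.2, 0, 0.1],
    [12, -3, 3, 1.2, 0, 0.1],
    [10, -2, 3, 1, 0, 0.1],
    [7, -2, 2, 0.8, 0, 0.1],
    [4, -1, 1, 0.5, 0, 0],
    [2, 0, 1, 0.2, 0, 0],
    [0, 0, 0, 0, 0, 0],
  ],
)

```text
time: 25.7
position: [0.4303, -0.1331, 0.2584]
tcp_rot: [0.021, 0.985, -0.171, -0.002]
force: [0.8, -0.2, -3.0]
gripper_width: 0.0105
```

```bash
python3 - <<'E'
from pl import *
plan((.445,-.123,.145),-2,0,18)
E
```

```text
t 25.70 G0 [ 0.4305 -0.1267  0.2763] yaw/y/tilt -2.4 -0.2 -0.3  F [ 0.8 -0.2 -3. ] w 0.0105 q [-0.08 -0.05 -0.2   1.4  -0.34 -0.04]
[[-0.2,0.8,2,0,0,0],[-0.5,1.6,4.1,0,0,0],[-0.7,2.4,6.1,0,0,0],[-1,3,8,0.1,0,-0.1],[-1,3,8,0,0,0],[-1,4,8,0,0,0],[-1,3,9,0,0,-0.1],[-0.7,3.1,7.7,0.1,0,0],[-1,3,8,0,0,0],[-1,3,8,0,0,0],[-1,4,8,0,0,-0.1],[-1,3,9,0,0,0],[-0.7,3.1,7.7,0.1,0,0],[-1,3,8,0,0,0],[-1,3,8,0,0,-0.1],[-0.6,2.9,6.4,0,0,0],[-0.5,1.6,4,0,0,0],[-0.2,0.8,2.1,0.1,0,0]]
```

>>> servo_tool(
  targets=[
    [-0.2, 0.8, 2, 0, 0, 0],
    [-0.5, 1.6, 4, 0, 0, 0],
    [-1, 2.4, 6, 0, 0, 0],
    [-1, 3, 8, 0, 0, -0.1],
    [-1, 3, 8, 0, 0, 0],
    [-1, 3, 8, 0, 0, 0],
    [-1, 3, 8, 0, 0, -0.1],
    [-1, 3, 8, 0, 0, 0],
    [-1, 3, 8, 0, 0, 0],
    [-1, 3, 8, 0, 0, 0],
    [-1, 3, 8, 0, 0, -0.1],
    [-1, 3, 8, 0, 0, 0],
    [-1, 3, 8, 0, 0, 0],
    [-1, 3, 8, 0, 0, 0],
    [-0.5, 2.4, 6, 0, 0, 0],
    [-0.5, 1.6, 4, 0, 0, 0],
    [0, 0.8, 2, 0, 0, 0],
    [0, 0, 0, 0, 0, 0],
  ],
)

```text
time: 27.5
position: [0.4463, -0.1307, 0.1263]
tcp_rot: [0.018, 0.985, -0.17, -0.004]
force: [-0.2, 0.6, -3.6]
gripper_width: 0.0108
```

```bash
python3 - <<'E'
from pl import *
plan((.445,-.123,.126),-2,0,10)
snap('scene','s13'); 
E
python3 big.py s13 220 400 120 280
```

```text
t 27.50 G0 [ 0.4466 -0.1243  0.1442] yaw/y/tilt -2.1 0.0 -0.4  F [-0.2  0.6 -3.6] w 0.0108 q [-0.07  0.01 -0.43  1.12 -0.34 -0.04]
[[0.1,0.3,0.7,0,0,0],[0.1,0.6,1.3,0,0,0],[0.2,0.8,2,0.1,0,0],[0.2,1,2.2,0,0,0],[0.2,0.9,2.2,0.1,0,0],[0.2,1,2.2,0.1,-0.1,0],[0.2,0.9,2.2,0,0,0],[0.2,0.9,1.9,0.1,0,0],[0.1,0.5,1.3,0,0,0],[0.1,0.3,0.7,0,0,-0.1]]
```

View pics/s13_c.png

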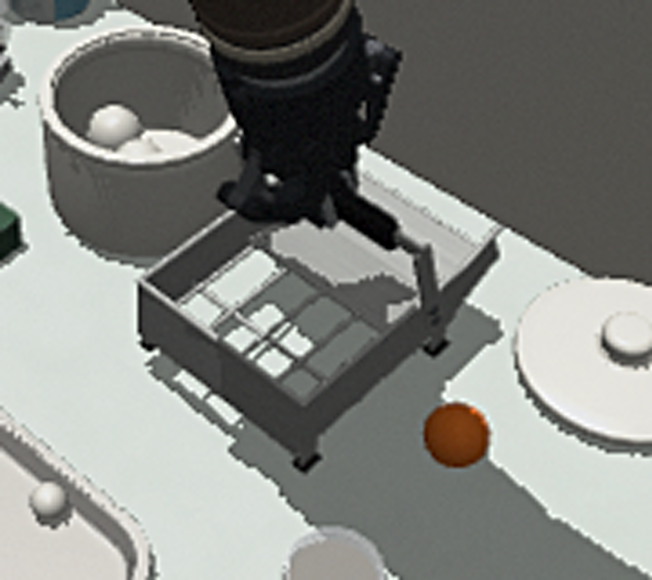

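>>> servo_tool(
  targets=[
    [0, 0.4, 1, 0, 0, 0],
    [0, 0.8, 2, 0.1, 0, 0],
    [0, 0.9, 2.2, 0, 0, 0],
    [0, 0.9, 2.2, 0.1, 0, 0],
    [0, 0.9, 2.2, 0, 0, 0],
    [0, 0.8, 2, 0.1, 0, 0],
    [0, 0.7, 1.5, 0, 0, 0],
    [0, 0.4, 1, 0, 0, 0],
    [0, 0.2, 0.5, 0, 0, 0],
    [0, 0, 0, 0, 0, 0],
  ],
)

```text
time: 28.55
position: [0.447, -0.13, 0.1103]
tcp_rot: [0.018, 0.985, -0.173, -0.003]
force: [-0.4, -0.5, -3.5]
gripper_width: 0.0106
```

```bash
python3 - <<'E'
from pl import *
plan((.445,-.123,.1245),-2,0,6)
E
```

```text
t 28.55 G0 [ 0.4472 -0.1235  0.1282] yaw/y/tilt -2.1 -0.1 -0.1  F [-0.4 -0.5 -3.5] w 0.0106 q [-0.06  0.02 -0.46  1.08 -0.35 -0.03]
[[0.2,0.2,0.3,0,0,0],[0.5,0.3,0.7,0,0,0],[0.4,0.3,0.7,0,0,0],[0.5,0.4,0.6,0,0,-0.1],[0.4,0.3,0.7,0.1,0,0],[0.3,0.2,0.3,0,0,0]]
```

>>> servo_tool(
  targets=[
    [0, 0.2, 0.5, 0, 0, 0],
    [0, 0.2, 0.5, 0, 0, 0],
    [0, 0.2, 0.5, 0, 0, 0],
    [0, 0.2, 0.5, 0, 0, 0],
    [0, 0, 0, 0, 0, 0],
  ],
)

```text
time: 29.05
position: [0.4472, -0.13, 0.1083]
tcp_rot: [0.018, 0.985, -0.173, -0.002]
force: [-0.5, -0.4, -3.3]
gripper_width: 0.0102
```

>>> servo_tool(
  targets=[
    [0, 0.1, 0.3, 0, 0, 0],
    [0, 0.1, 0.3, 0, 0, 0],
    [0, 0.1, 0.3, 0, 0, 0],
    [0, 0, 0, 0, 0, 0],
  ],
)

```text
time: 29.45
position: [0.4473, -0.13, 0.1075]
tcp_rot: [0.018, 0.985, -0.173, -0.002]
force: [0.4, 0.3, -4.6]
gripper_width: 0.0108
```

>>> servo_tool(
  targets=[
    [0, 0.1, 0.3, 0, 0, 0],
    [0, 0.1, 0.3, 0, 0, 0],
    [0, 0, 0, 0, 0, 0],
  ],
)

```text
time: 29.75
position: [0.4474, -0.13, 0.1075]
tcp_rot: [0.018, 0.985, -0.173, -0.002]
force: [-0.1, 0.8, -3.3]
gripper_width: 0.0107
```

>>> servo_tool(
  targets=[
    [0, 0.2, 0.8, 0, 0, 0],
    [0, 0, 0, 0, 0, 0],
    [0, 0, 0, 0, 0, 0],
  ],
)

```text
time: 30.05
position: [0.4477, -0.13, 0.1075]
tcp_rot: [0.018, 0.985, -0.173, -0.001]
force: [-0.2, 0.8, -2.4]
gripper_width: 0.011
```

>>> servo_tool(
  targets=[
    [0, 0.3, 0.8, 0, 0, 0],
    [0, 0.3, 0.8, 0, 0, 0],
  ],
)

```text
time: 30.25
position: [0.4479, -0.13, 0.1074]
tcp_rot: [0.018, 0.985, -0.174, -0.001]
force: [-4.8, 3.9, 8.8]
gripper_width: 0.011
```

>>> servo_tool(
  targets=[
    [0, 0, 0, 0, 0, 0],
    [0, 0, 0, 0, 0, 0],
  ],
)

```text
time: 30.45
position: [0.4479, -0.13, 0.1074]
tcp_rot: [0.018, 0.985, -0.174, -0.001]
force: [-0.3, 1.0, -1.5]
gripper_width: 0.0104
```

>>> servo_tool(
  targets=[
    [0, 0, 0, 0, 0, 0],
    [0, 0, 0, 0, 0, 0],
    [0, 0, 0, 0, 0, 0],
    [0, 0, 0, 0, 0, 0],
    [0, 0, 0, 0, 0, 0],
    [0, 0, 0, 0, 0, 0],
    [0, 0, 0, 0, 0, 0],
    [0, 0, 0, 0, 0, 0],
    [0, 0, 0, 0, 0, 0],
    [0, 0, 0, 0, 0, 0],
  ],
  claw=1,
)

```text
time: 31.45
position: [0.4491, -0.1307, 0.1079]
tcp_rot: [0.018, 0.985, -0.174, 0.0]
force: [-0.4, 1.3, -0.2]
gripper_width: 0.0853
```

```bash
python3 - <<'E'
from pl import *
plan(None,0,0,1)
snap('wrist','w14')
E
```

```text
t 31.45 G0 [ 0.4492 -0.1242  0.1258] yaw/y/tilt -2.1 -0.4 0.1  F [-0.4  1.3 -0.2] w 0.0853 q [-0.06  0.02 -0.46  1.07 -0.35 -0.03]
```

View pics/w14.png

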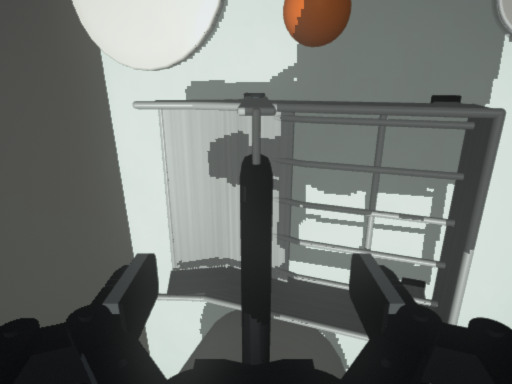

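Released, standing freely and empty. Retreat along the tool axis.

>>> servo_tool(
  targets=[
    [0, 0, -3, 0, 0, 0],
    [0, 0, -7, 0, 0, 0],
    [0, 0, -12, 0, 0, 0],
    [0, 0, -15, 0, 0, 0],
    [0, 0, -15, 0, 0, 0],
    [0, 0, -15, 0, 0, 0],
    [0, 0, -15, 0, 0, 0],
    [0, 0, -15, 0, 0, 0],
    [0, 20, -15, 0, 0, 0],
    [0, 30, -10, 0, 0, 0],
    [0, 35, -10, 0, 0, 0],
    [0, 35, -10, 0, 0, 0],
    [0, 35, -10, 0, 0, 0],
    [0, 35, -10, 0, 0, 0],
    [0, 35, -10, 0, 0, 0],
    [0, 35, -10, 0, 0, 0],
    [0, 35, -10, 0, 0, 0],
    [0, 20, -5, 0, 0, 0],
    [0, 10, 0, 0, 0, 0],
    [0, 0, 0, 0, 0, 0],
  ],
)

```text
time: 33.5
position: [0.4642, 0.2627, 0.2041]
tcp_rot: [0.02, 0.985, -0.172, 0.01]
force: [1.0, -0.2, -0.4]
gripper_width: 0.0854
```

```bash
python3 - <<'E'
from pl import *
plan(None,0,0,1)
im,d,cm=snap('top','t15');snap('scene','s15')
P=pts(d,cm);Z=P[...,2]
k=np.zeros(Z.shape,bool);k[150:275,235:365]=1
q=P[k&(Z>.06)&(Z<.076)];print(cv2.minAreaRect(q[:,:2].astype(np.float32)),q.min(0),q.max(0))
E
python3 big.py t15 100 400 70 320; python3 big.py s15 100 400 100 330
```

```text
t 33.50 G0 [0.464  0.2692 0.222 ] yaw/y/tilt -2.0 -1.5 -0.1  F [ 1.  -0.2 -0.4] w 0.0854 q [ 0.67  0.3   0.08  1.55 -0.28  0.74]
((0.47406700253486633, -0.1229567602276802), (0.1846236288547516, 0.19453716278076172), 89.02217102050781) [ 0.37644046 -0.21586996  0.06003455] [ 0.57074943 -0.0297792   0.07593373]
```

View pics/t15_c.png

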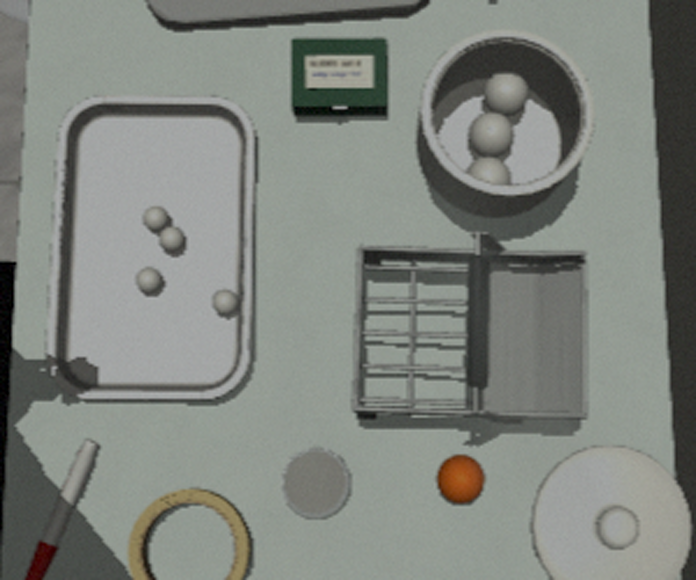

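View pics/s15_c.png

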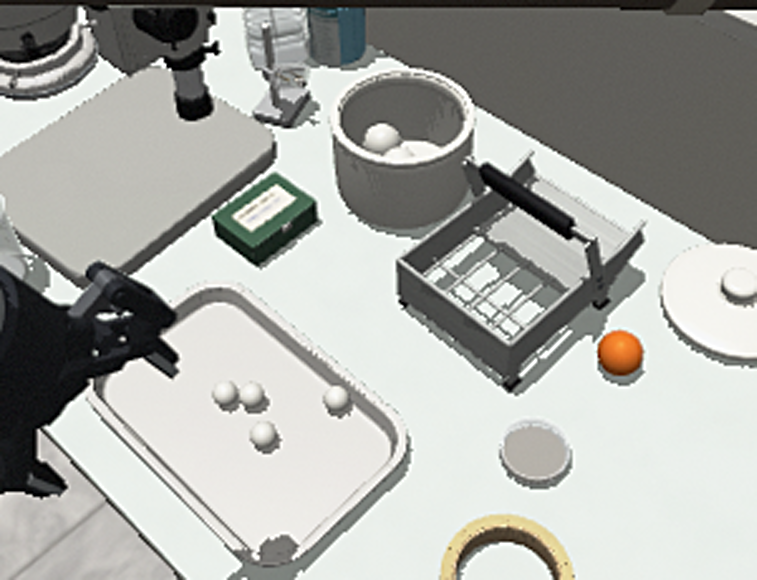

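Four small balls lie in the tray, three large ones in the jar. The empty sieve stands upright and clear of both, and everything else is in place.

```bash
python3 -c "
from plant import bot
print(bot.job_done())"
```

```text
the job is handed in; nothing more can be done
None
```

The job is done and handed in at about 34 s of the 64 s allowed; no verdict was reported.

- **Sieving:** I took the sieve by its handle and carried it level to the tray. There I tilted it about 23° closed end down until the small balls had dropped through.
- **Pouring:** I rolled the large balls back to the trough at about 13° and held the lip about 12 mm above the jar rim. I then tilted slowly to 33°, and all three went in.
- **Setting down:** I stood the sieve about 8 mm nearer the robot than it began, let go and backed the arm away.

**Last checks:** The final top and scene pictures show four small balls in the tray and three large ones in the jar. The empty sieve is upright and clear of both. The slide box and the orange ball look unmoved.

Two checks were weaker than the rest:
- **Sieve outline:** the last rim measurement also picked up part of the jar wall, so its centre is wrong in x. I judged the gap to the jar from the pictures instead.
- **Drop into the jar:** I saw the large balls only before and after they fell, not during. The drop of about 10 cm follows from the lip height and is not measured.

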